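# Sieve mixed bath melts by size

## Robot

A 6-joint arm with a two-finger parallel gripper is mounted at the origin on a cart in front of the work surface, level with it; the furniture and walls round the work are solid. World frame = base frame: x ahead of the robot, y to its left, z up, the work surface at z = 0. Lengths are in m, angles in rad, forces in N, time in s.
With the tool pointing down it reaches from about 0.375 to 0.975 m from the base axis. Payload 3.8 kg.
Tool frame: the origin (TCP) lies at the very end of the fingers, on their centre line; the grasp point (between the pads) lies 19 mm behind it; z points along the fingers, y is the line along which they close (so a half turn about z gives the same grasp; the last joint's range is limited). The gripper opens to 88 mm and grips with 3 to 60 N. Pads are 18 mm wide; open, the fingers measure 123 mm over their backs; the gripper's body (75 mm by 187 mm) begins 45 mm behind the grasp point.
Start: joints at [-1.334, 0.264, 1.604, -0, 1.274, -0.037], TCP at [0.183, -0.65, 0.239] pointing down, gripper open.
Joint ranges: [-2.63, 2.63], [-0.94, 2.18], [0.31, 2.57], [-1.31, 4.45], [0, 2.66], [-2.55, 2.55]. Speed limits (rad/s): [2.57, 2.57, 3.14, 3.14, 3.14, 3.14].

## Interface

Orientations are given as a 3x3 rotation matrix whose columns are the frame's x, y, z axes.
In Python, from plant import r gives the robot as it stands.
- The arm moves only by the tool servo_tool, never from a script. Its argument "motion" is a list of rows, each an object with "gripper": the opening, from 0 (shut) to 1 (fully open); "travel": the shift along the tool's x, y, z as a fraction of full scale, a list of three; "delta_rot": the turn, a rotation vector about the tool's x, y, z as a fraction of full scale, a list of three. In form: [{"gripper": gripper, "travel": [dx, dy, dz], "delta_rot": [wx, wy, wz]}, ...]. A call has 1 to 10 rows; each row shifts and turns the commanded pose from where the row before left it, along the tool's axes as they then stand; what a row does not reach is not made up. Full scale, the value 1, is 25 mm for a shift and 0.12 rad for a turn. A row lasts 1/8 s, in which the tool goes at most 62.5 mm and 10.7 degrees, less where a joint would pass 70% of its speed; a pose out of reach is approached as far as the arm can. A call with a number of a shift or a turn outside -1 to 1 is refused whole. A call with a gripper value outside its range is refused whole. The fingers move at their own pace and stop on an object; "newtons" is the grip in N (left out, the last holds). Time passes only in rows, so rows that do not move let the fingers close. It gives the time, the measured TCP pose, the force, the opening and the grip force at its end, in the units of the state.
- r.read_state(): the state, without advancing time (a new reading comes with each control period).
- r.read_camera(name): name is "side" or "top" or "wrist"; returns a dict with "img" (480x640x3 uint8, red, green, blue), "z_map" (480x640 float32, m along the optical axis (not along the pixel's ray), 0 where there is no reading), "fovy" (degrees; the focal length in pixels is half the picture's height over the tangent of half this angle, whatever the lens; pixels are square), "cx", "cy" (the principal point, pixels), "dist_coeffs" ([k1, k2, p1, p2, k3] as OpenCV has them; the pictures are not rectified), "R" (3x3) and "t" (3): a world point X has camera coordinates R X + t; the wrist camera has in their place "hand_eye" (4x4, takes a point from camera to tool coordinates, whose origin is the TCP and whose axes are the flange's). Camera axes: x right, y down, z forward; pixel columns grow to the right and rows downward; lengths in m; the calibration is good to about 2 mm. A picture is of the moment at which its call begins: read the wrist's pose just before it.
- r.job_done(): hands the job in; it is judged then, once.
The state is a dict: "t": time; "joint_pos": joint angles; "qvel": joint speeds; "joint_torque": joint torques, N m; "eef_pos": TCP position; "tool_rot": TCP orientation; "ft_force": force on the tool from outside, world axes, zero at the start; "ft_torque": the same for the moment, N m; "finger_gap": opening from 0.0 (shut) to 1.0 (fully open); "grip_force": force on a finger pad.
Only numpy, scipy, OpenCV 4.12 (cv2) and the standard library are available. Lean on these libraries where they do the work, as an engineer would, in place of code of your own. Each camera call takes 0.05 s, during which the arm holds its last target. There are 200 camera calls.

## Task

Tip the mixed bath melts from the scoop into the drum sieve and put the scoop back down flat on the counter, then stir the melts about on the sieve plate with the wooden muddler until every small rose melt has dropped through into the glass bowl and only the large cream ones are left in the sieve. Finish with the muddler standing upright on its head on the counter; keep the fingers off the melts, do not press hard enough to crush them, spill none, and leave the jar, the soap and the candle alone.

Things in the scene. Friction and masses are not known exactly. Their poses are not given: they have to be found in the camera images.
- sieve: drum sieve on a glass bowl, one heavy immovable unit. Pale wooden hoop, outer radius 110 mm, inner 101 mm, its rim 120 mm above the counter; the steel plate inside, 5 mm thick, has its top 80 mm above the counter. What falls through lands in the bowl (radius 100 mm at the top, 65 mm at its floor). Origin on the counter under the centre, z up
- plate_center (a point): centre of the sieve plate's top face, 80 mm above the counter; axes as the sieve's. The plate has eight square holes of 34 mm side, sides along x and y, centred at (+-83, 0), (0, +-83) and (+-53.5, +-53.5) mm from here; the middle is solid out to 50 mm
- rim_center (a point): centre of the hoop's mouth, 120 mm above the counter
- scoop: loose aluminium counter scoop holding the melts, about 0.22 kg: flat tray 100 mm (x) by 146 mm (y), floor 4 mm thick, side walls 28 mm high (16 mm over the last 22 mm), back wall 38 mm, open at the front (+x). Wooden handle behind, along x from -58 to -150 mm, 24 mm wide, from 23 to 45 mm above the underside. Origin under the tray's centre, z up
- scoop_grip (a point): point inside the scoop's handle to grip across its 24 mm width: 85 mm behind the scoop's origin, 34 mm above its underside; axes as the scoop's
- scoop_lip (a point): middle of the scoop's open front edge: 50 mm ahead of its origin, on the floor's top face, 4 mm above its underside. The melts are smooth and waxy and start to slide off at a tilt of 18 to 24 degrees
- muddler: loose wooden muddler (stirring pestle), about 0.16 kg, standing upright on its flat round head: head 25 mm across up to 34 mm height, above it a handle 22 mm square with rounded edges, sides along x and y, up to 106 mm; whole height 110 mm. Origin at the centre of the head's flat underside, z up the handle. The head is narrower than the sieve's holes
- muddler_grip (a point): point inside the muddler's handle to grip across two flat sides, 78 mm above the head's underside
- large_0: large cream-coloured bath melt, 44 mm across, 17 mm thick, 30 g; a round rigid pillow-shaped tablet, edges bevelled 4.5 mm; origin at the centre of its underside (it may land either way over), z its axis. Too big for the holes
- large_1: large cream-coloured bath melt, 44 mm across, 17 mm thick, 30 g; a round rigid pillow-shaped tablet, edges bevelled 4.5 mm; origin at the centre of its underside (it may land either way over), z its axis. Too big for the holes
- small_0: small rose-coloured bath melt, 22 mm across, 14 mm thick, 12 g; a round rigid pillow-shaped tablet, edges bevelled 4.5 mm; origin at the centre of its underside (it may land either way over), z its axis. Passes the holes
- small_1: small rose-coloured bath melt, 22 mm across, 14 mm thick, 12 g; a round rigid pillow-shaped tablet, edges bevelled 4.5 mm; origin at the centre of its underside (it may land either way over), z its axis. Passes the holes
- small_2: small rose-coloured bath melt, 22 mm across, 14 mm thick, 12 g; a round rigid pillow-shaped tablet, edges bevelled 4.5 mm; origin at the centre of its underside (it may land either way over), z its axis. Passes the holes
- small_3: small rose-coloured bath melt, 22 mm across, 14 mm thick, 12 g; a round rigid pillow-shaped tablet, edges bevelled 4.5 mm; origin at the centre of its underside (it may land either way over), z its axis. Passes the holes
- cream_jar: bystander: pink-and-white glass cream jar with bamboo lid, 68 mm across, 58 mm tall; origin under its centre
- pink_soap: bystander: wrapped pink soap bar lying flat, 53x78x26 mm; origin under its centre
- candle: bystander: candle in a glass, 70 mm across, 78 mm tall; origin under its centre

How it is judged:
On the way, in this order (a step that is already met when the one before it is completed fails the run):
1. all six melts are in the sieve or have fallen through it into the bowl (horizontal distance between each of small_0, small_1, small_2, small_3, large_0, large_1 and plate_center below 0.104 m and height (world z) of each of small_0, small_1, small_2, small_3, large_0, large_1 below 0.124 m), for 0.2 s.
2. the muddler's head is down inside the sieve, within 10 mm of the plate, and the scoop lies flat on the counter (horizontal distance between muddler and plate_center below 0.09 m and height (world z) of muddler below 0.09 m and height (world z) of scoop below 0.012 m and angle between scoop's own z axis and vertical below 0.1 rad), for 0.2 s.
At the end, for the whole second after the job is handed in: All four small rose melts lie in the glass bowl below the sieve plate, both large cream melts lie on the sieve plate inside the hoop, the muddler stands upright on its head on the counter (within 6 degrees) and the scoop lies flat on the counter (within 6 degrees), both at rest (horizontal distance between each of small_0, small_1, small_2, small_3, large_0, large_1 and plate_center below 0.104 m and height (world z) of each of small_0, small_1, small_2, small_3 below 0.072 m and z of each of large_0, large_1 in the frame of plate_center above -0.006 m and height (world z) of each of large_0, large_1 below 0.12 m and angle between each of muddler, scoop's own z axis and vertical below 0.1 rad and height (world z) of muddler between -0.01 and 0.008 m and horizontal distance between muddler and plate_center above 0.12 m and linear speed of each of muddler, scoop below 0.02 m/s and height (world z) of scoop between -0.01 and 0.008 m); the robot touches nothing.
It fails at once if a bystander (jar, soap or candle) is moved more than 25 mm or tipped (distance of any of cream_jar, pink_soap, candle from where it was at the start of the episode above 0.025 m or angle between any of cream_jar, pink_soap, candle's own z axis and vertical above 0.3 rad).
It fails at once if the fingers touch a melt (contact force between the fingers and small_0 above 0.5 N or contact force between the fingers and small_1 above 0.5 N or contact force between the fingers and small_2 above 0.5 N or contact force between the fingers and small_3 above 0.5 N or contact force between the fingers and large_0 above 0.5 N or contact force between the fingers and large_1 above 0.5 N).
It fails at once if a melt is crushed: the muddler presses on it with more than 60 N (contact force between muddler and small_0 above 60 N or contact force between muddler and small_1 above 60 N or contact force between muddler and small_2 above 60 N or contact force between muddler and small_3 above 60 N or contact force between muddler and large_0 above 60 N or contact force between muddler and large_1 above 60 N).
It also fails if it takes over 72 s, if anything falls off the work surface, if the arm or the gripper's body presses on something with over 40 N, if the wrist force passes 120 N, or if a joint passes its speed limit or range.

## Working session

There is one attempt and no reset: what is moved stays moved. The work goes in short steps, Python scripts to look and compute and a tool call to move; the robot and the scene stay as the last step left them, time stands still between calls to the robot, and variables do not carry over. Pictures are saved under pics/ and viewed, at most 10 in all, crops included, and the job is handed in when it is done.

Besides the shell and the picture viewer there is one more tool, called after "Request:" as name([rows], argument=value, ...), one row to a line, values as JSON. servo_tool: Moves the arm, as the interface text tells. Shift numbers are shares of 25 mm and turn numbers shares of 0.12 rad, none past 1 either way. Its arguments: {"type":"object","properties":{"motion":{"type":"array"},"newtons":{"type":"number"}},"required":["motion"]}

```bash
ls; mkdir -p pics
cat > h.py <<'E'
import numpy as np, cv2
from plant import r
def cloud(c, st=None):
    f=240/np.tan(np.radians(c["fovy"])/2)
    K=np.array([[f,0,c["cx"]],[0,f,c["cy"]],[0,0,1]])
    v,u=np.mgrid[0:480,0:640].astype(np.float64)
    p=cv2.undistortPoints(np.stack([u,v],-1).reshape(-1,1,2),K,np.array(c["dist_coeffs"],float)).reshape(480,640,2)
    z=c["z_map"].astype(float)
    P=np.concatenate([p,np.ones((480,640,1))],-1)*z[...,None]
    if "R" in c: W=(P-np.array(c["t"]))@np.array(c["R"])
    else:
        H=np.array(c["hand_eye"]); T=P@H[:3,:3].T+H[:3,3]
        W=T@np.array(st["tool_rot"]).T+np.array(st["eef_pos"])
    W[z==0]=np.nan
    return W
def shot(name,save=None):
    st=r.read_state(); c=r.read_camera(name)
    if save: cv2.imwrite("pics/"+save+".png",c["img"][...,::-1])
    return c["img"],cloud(c,st),st
E
python3 - <<'E'
from h import *
for n in("top","side"):
    c=r.read_camera(n); cv2.imwrite(f"pics/{n}0.png",c["img"][...,::-1]); W=cloud(c); np.savez(f"{n}0.npz",img=c["img"],W=W)
    print(n,c["fovy"],-np.array(c["R"]).T@np.array(c["t"]),np.array(c["R"])[2], (c["z_map"]==0).mean())
print(r.read_state())
E
```

```text
pics
top 57.749717389780315 [0.43192462 0.01709104 1.09929643] [ 0.09431236  0.00323389 -0.9955374 ] 0.003984375
side 57.643077572147504 [0.1568545  0.57886338 0.71430329] [ 0.4161239  -0.64053183 -0.64541449] 0.004055989583333333
{'t': 0.1, 'joint_pos': array([-1.33391076e+00,  2.64654294e-01,  1.60518253e+00,  1.65676869e-05,
        1.27372154e+00, -3.69108683e-02]), 'qvel': array([ 0.00035253, -0.00234279, -0.0015107 ,  0.00116843, -0.00077879,
       -0.00053334]), 'joint_torque': array([ 2.62239873e-04, -5.03618860e+01, -3.58071506e+01,  7.30726356e-02,
        2.33447598e-02, -5.83779229e-05]), 'eef_pos': array([ 0.18236228, -0.6492524 ,  0.23755802]), 'tool_rot': array([[ 9.62752661e-01,  2.70383276e-01, -4.45905057e-04],
       [ 2.70383629e-01, -9.62750761e-01,  1.91452854e-03],
       [ 8.83610646e-05, -1.96378287e-03, -9.99998068e-01]]), 'ft_force': array([ 0.53405002, -0.03772223, -0.52350646]), 'ft_torque': array([-0.03656726,  0.01322464,  0.02927546]), 'grip_force': 0.0, 'finger_gap': 0.9975601823643436}
```

View pics/top0.png

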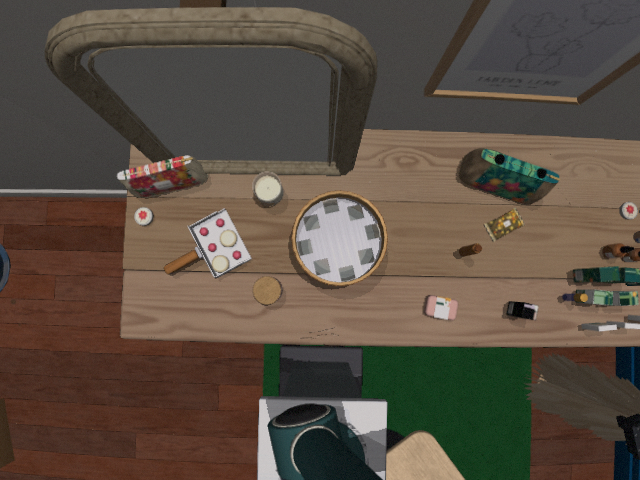

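View pics/side0.png

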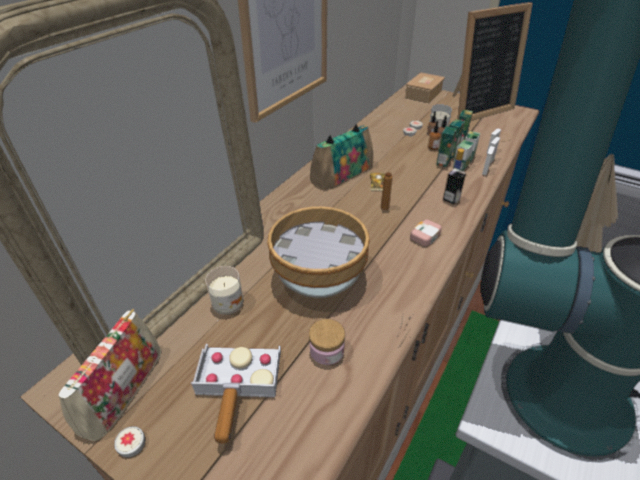

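The top view shows the scoop with six melts at (219,243), its handle running to (182,262), the sieve at (338,240), muddler (470,250), jar (266,290), candle (267,190) and soap (441,308). The side view agrees with this.

Run:
```python
from h import *
d={n:np.load(n+"0.npz") for n in("top","side")}
W={n:d[n]["W"].reshape(-1,3) for n in d}; I={n:d[n]["img"].reshape(-1,3).astype(int) for n in d}
def box(n,x0,x1,y0,y1,z0,z1):
    w=W[n]; return (w[:,0]>x0)&(w[:,0]<x1)&(w[:,1]>y0)&(w[:,1]<y1)&(w[:,2]>z0)&(w[:,2]<z1)
T=d["top"]["W"]
for nm,(u,v) in dict(scoop=(219,243),hand=(182,262),sieve=(338,240),mud=(470,250),jar=(266,290),candle=(267,190),soap=(441,308),front=(200,340),back=(350,150),mirror=(340,170),tin=(143,216)).items(): print(nm,T[v,u].round(3))
sc=T[240,338]
from scipy.optimize import least_squares
def circ(p):
    f=least_squares(lambda q:np.hypot(p[:,0]-q[0],p[:,1]-q[1])-q[2],[*p[:,:2].mean(0),.1],loss="soft_l1",f_scale=.002); return f.x.round(4)
for n in W:
    m=box(n,sc[0]-.13,sc[0]+.13,sc[1]-.13,sc[1]+.13,.112,.13); p=W[n][m]; print(n,"rim",len(p),np.median(p[:,2]),circ(p))
    mu=T[250,470]
    m=box(n,mu[0]-.05,mu[0]+.05,mu[1]-.05,mu[1]+.05,.04,.13); p=W[n][m]; print("mud",len(p),p.min(0),p.max(0),p[:,2].max(), "top",p[p[:,2]>.1].mean(0))
    h=T[262,182]
    m=box(n,h[0]-.15,h[0]+.15,h[1]-.15,h[1]+.15,.03,.055); k=I[n]; m&=(k[:,0]>k[:,2]*2)&(k[:,0]-k[:,1]>25)&(k[:,1]>k[:,2]*1.3); p=W[n][m]
    c=p.mean(0); ev=np.linalg.svd(p[:,:2]-c[:2],full_matrices=False)[2][0]; s=(p[:,:2]-c[:2])@ev; print("handle",len(p),c,ev,np.degrees(np.arctan2(ev[1],ev[0])),s.min(),s.max(),np.median(p[:,2]))
    m=box(n,.3,.6,.15,.5,.0155,.06); k=I[n]; m&=(k.min(1)>90)&(k.max(1)-k.min(1)<30); p=W[n][m].astype(np.float32); print("tray",cv2.minAreaRect(p[:,:2]))
```

```text
scoop [0.534 0.27  0.008]
hand [0.482 0.352 0.044]
sieve [ 0.54  -0.027  0.082]
mud [ 0.523 -0.339  0.088]
jar [0.419 0.141 0.06 ]
candle [0.663 0.148 0.052]
soap [ 0.383 -0.286  0.029]
front [ 0.289  0.312 -0.004]
back [ 0.718 -0.044  0.21 ]
mirror [ 0.716 -0.03   0.055]
tin [0.599 0.468 0.016]
top rim 1124 0.11997658188163882 [ 0.5426 -0.0279  0.1044]
mud 154 [ 0.51455175 -0.36093175  0.04006858] [ 0.53899294 -0.33626154  0.11343806] 0.11343805748448724 top [ 0.52623863 -0.34724503  0.10730167]
handle 315 [0.483388   0.35539973 0.04479049] [-0.5069051   0.86200187] 120.45789894343979 -0.04298071084977228 0.04487976009001122 0.04494212485737863Traceback (most recent call last):
  File "<stdin>", line 19, in <module>
cv2.error: OpenCV(4.12.0) /io/opencv/modules/imgproc/src/convhull.cpp:143: error: (-215:Assertion failed) total >= 0 && (depth == CV_32F || depth == CV_32S) in function 'convexHull'
```

```bash
cat >> h.py <<'E'
from scipy.spatial.transform import Rotation as Ro
def plan(goal,Rg=None,n=10,st=None,grip=1,start=None):
    """n equal-ish rows from the present pose to goal; prints move numbers, returns end pose"""
    st=st or r.read_state(); p,R=start or (np.array(st["eef_pos"]),np.array(st["tool_rot"])); Rg=R if Rg is None else Rg
    p0=p.copy(); out=[]
    for i in range(n):
        w=Ro.from_matrix(R.T@Rg).as_rotvec()/(n-i)/.12
        d=R.T@((p0+(goal-p0)*(i+1)/n)-p)/.025
        d=np.clip(d.round(2),-1,1); w=np.clip(w.round(2),-1,1); out.append((d+0).tolist()+(w+0).tolist())
        p=p+R@d*.025; R=R@Ro.from_rotvec(w*.12).as_matrix()
    for o in out: print(o)
    print("end",p.round(4),"yaw",np.degrees(np.arctan2(R[1,0],R[0,0])).round(1),"zaxis",R[:,2].round(3)); return p,R
def down(yaw):
    a=np.radians(yaw); x=np.array([np.cos(a),np.sin(a),0]); z=np.array([0,0,-1.]); return np.stack([x,np.cross(z,x),z],1)
E
python3 - <<'E'
from h import *
d=np.load("top0.npz"); W=d["W"]; I=d["img"].astype(int)
c=np.array([.5426,-.0279])
s=W[...,:2]-c; rr=np.hypot(s[...,0],s[...,1])
# height based: holes show depth below plate
m=(rr<.1); hole=m&(W[...,2]<.07)
print(m.sum(),hole.sum(),np.nanmedian(W[m&~hole][:,2]))
best=[]
for a in np.arange(-45,45,1.):
    t=np.radians(a); q=s@np.array([[np.cos(t),-np.sin(t)],[np.sin(t),np.cos(t)]])
    H=np.zeros(m.shape,bool)
    for hx,hy in [(83,0),(-83,0),(0,83),(0,-83)]+[(i*53.5,j*53.5) for i in(1,-1) for j in(1,-1)]:
        H|=(abs(q[...,0]-hx/1e3)<.017)&(abs(q[...,1]-hy/1e3)<.017)
    br=I.sum(-1)
    best.append((br[m&~H].mean()-br[m&H].mean(),a))
print(sorted(best)[-4:])
p=plan(np.array([.45,-.4,.25]),None,10)
p=plan(np.array([.49,-.15,.25]),down(60),10,start=p)
E
```

```text
5571 1513 0.08085697814986205
[(np.float64(183.81709587129347), np.float64(16.0)), (np.float64(185.38353275213018), np.float64(13.0)), (np.float64(192.9692126668246), np.float64(15.0)), (np.float64(194.3630175770066), np.float64(14.0))]
[1.0, -0.67, -0.05, 0.0, 0.0, 0.0]
[1.0, -0.67, -0.05, 0.0, 0.0, 0.0]
[1.0, -0.67, -0.05, 0.0, 0.0, 0.0]
[1.0, -0.67, -0.04, 0.0, 0.0, 0.0]
[1.0, -0.67, -0.05, 0.0, 0.0, 0.0]
[1.0, -0.67, -0.05, 0.0, 0.0, 0.0]
[1.0, -0.67, -0.05, 0.0, 0.0, 0.0]
[1.0, -0.67, -0.05, 0.0, 0.0, 0.0]
[1.0, -0.67, -0.05, 0.0, 0.0, 0.0]
[1.0, -0.68, -0.04, 0.0, 0.0, 0.0]
end [ 0.3777 -0.4202  0.2499] yaw 15.7 zaxis [-0.     0.002 -1.   ]
[0.72, -0.92, 0.0, 0.0, 0.0, -0.64]
[0.8, -0.86, 0.0, 0.0, 0.0, -0.65]
[0.86, -0.8, 0.0, 0.0, 0.0, -0.64]
[0.91, -0.72, 0.01, 0.0, 0.0, -0.65]
[0.97, -0.66, 0.0, 0.0, 0.0, -0.64]
[1.0, -0.58, 0.0, 0.0, 0.0, -0.65]
[1.0, -0.49, 0.0, 0.0, 0.0, -0.64]
[1.0, -0.41, 0.0, 0.0, 0.0, -0.65]
[1.0, -0.31, 0.0, -0.01, -0.01, -0.64]
[1.0, -0.22, 0.0, 0.0, 0.0, -0.65]
end [ 0.4838 -0.1591  0.2501] yaw 60.0 zaxis [-0.  0. -1.]
```

Request:
servo_tool([
  {"gripper":1,"travel":[1,-0.67,-0.05],"delta_rot":[0,0,0]},
  {"gripper":1,"travel":[1,-0.67,-0.05],"delta_rot":[0,0,0]},
  {"gripper":1,"travel":[1,-0.67,-0.05],"delta_rot":[0,0,0]},
  {"gripper":1,"travel":[1,-0.67,-0.05],"delta_rot":[0,0,0]},
  {"gripper":1,"travel":[1,-0.67,-0.05],"delta_rot":[0,0,0]},
  {"gripper":1,"travel":[1,-0.67,-0.05],"delta_rot":[0,0,0]},
  {"gripper":1,"travel":[1,-0.67,-0.05],"delta_rot":[0,0,0]},
  {"gripper":1,"travel":[1,-0.67,-0.05],"delta_rot":[0,0,0]},
  {"gripper":1,"travel":[1,-0.67,-0.05],"delta_rot":[0,0,0]},
  {"gripper":1,"travel":[1,-0.67,-0.05],"delta_rot":[0,0,0]},
])

```text
t: 1.35
eef_pos: [0.3787, -0.4186, 0.251]
tool_rot: [[0.963, 0.271, 0.0], [0.271, -0.963, 0.001], [0.0, -0.001, -1.0]]
ft_force: [0.0, -0.8, -0.4]
finger_gap: 0.999
grip_force: 0.0
```

Takes the move well. A quick wrist look at the muddler (not viewed, only measured), then the next leg.

Run:
```python
from h import *
img,W,st=shot("wrist","w1"); np.savez("w1.npz",img=img,W=W)
w=W.reshape(-1,3); print(np.nanmin(w,0),np.nanmax(w,0))
m=(abs(w[:,0]-.526)<.04)&(abs(w[:,1]+.349)<.04)&(w[:,2]>.07); p=w[m]; print(len(p))
if len(p)>30:
    print(p.min(0),p.max(0)); q=p[p[:,2]>.1]; print(q.mean(0))
    v,u=np.where(m.reshape(480,640)); print(u.min(),u.max(),v.min(),v.max())
```

```text
[-0.72748772 -1.40501564 -0.9170357 ] [0.67692871 0.71974118 0.35751603]
1130
[ 0.51376561 -0.36326754  0.07000681] [ 0.53761926 -0.33783022  0.11192723]
[ 0.52463996 -0.3512799   0.10662502]
270 304 0 43
```

Request:
servo_tool([
  {"gripper":1,"travel":[0.72,-0.92,0],"delta_rot":[0,0,-0.65]},
  {"gripper":1,"travel":[0.8,-0.86,0],"delta_rot":[0,0,-0.65]},
  {"gripper":1,"travel":[0.86,-0.8,0],"delta_rot":[0,0,-0.65]},
  {"gripper":1,"travel":[0.91,-0.72,0],"delta_rot":[0,0,-0.65]},
  {"gripper":1,"travel":[0.97,-0.66,0],"delta_rot":[0,0,-0.65]},
  {"gripper":1,"travel":[1,-0.58,0],"delta_rot":[0,0,-0.65]},
  {"gripper":1,"travel":[1,-0.49,0],"delta_rot":[0,0,-0.65]},
  {"gripper":1,"travel":[1,-0.41,0],"delta_rot":[0,0,-0.65]},
  {"gripper":1,"travel":[1,-0.31,0],"delta_rot":[0,0,-0.65]},
  {"gripper":1,"travel":[1,-0.22,0],"delta_rot":[0,0,-0.65]},
])

```text
t: 2.65
eef_pos: [0.4829, -0.1577, 0.251]
tool_rot: [[0.491, 0.871, -0.0], [0.871, -0.491, 0.001], [0.0, -0.001, -1.0]]
ft_force: [0.6, 0.2, -0.6]
finger_gap: 0.999
grip_force: 0.0
```

Run:
```python
from h import *
img,W,st=shot("wrist","w2")
s=np.array(st["eef_pos"]); print(s)
w=W.reshape(-1,3); m=np.isfinite(w).all(1)&(np.hypot(w[:,0]-.5426,w[:,1]+.0279)<.12)&(w[:,2]>.113)
print(m.sum(), w[m].min(0),w[m].max(0)) if m.any() else None
p=plan(np.array([.52,.09,.25]),down(95),10)
p=plan(np.array([.496,.334,.2]),down(120.5),10,start=p)
```

```text
[ 0.48294022 -0.15770604  0.25099543]
23584 [ 0.43255143 -0.144566    0.11301662] [0.64629553 0.04503938 0.35679838]
[0.93, -0.35, 0.01, 0.0, 0.0, -0.5]
[0.94, -0.3, 0.0, 0.0, 0.0, -0.5]
[0.97, -0.24, 0.01, 0.0, 0.0, -0.5]
[0.97, -0.18, 0.01, 0.0, 0.0, -0.5]
[0.99, -0.12, 0.0, 0.0, 0.0, -0.5]
[0.99, -0.07, 0.01, 0.0, 0.0, -0.5]
[0.99, 0.0, 0.01, 0.0, -0.01, -0.49]
[0.99, 0.05, 0.0, 0.0, 0.0, -0.5]
[0.99, 0.12, 0.01, 0.0, -0.01, -0.49]
[0.97, 0.17, 0.0, 0.0, 0.0, -0.5]
end [0.52   0.0899 0.2501] yaw 95.0 zaxis [ 0.  0. -1.]
[0.98, -0.01, 0.2, 0.0, 0.0, -0.37]
[0.98, 0.03, 0.2, 0.0, 0.0, -0.37]
[0.98, 0.08, 0.2, 0.0, 0.0, -0.37]
[0.97, 0.12, 0.2, 0.0, 0.0, -0.37]
[0.97, 0.16, 0.2, 0.0, 0.0, -0.37]
[0.96, 0.21, 0.2, 0.0, 0.0, -0.37]
[0.95, 0.25, 0.21, 0.0, 0.0, -0.37]
[0.94, 0.29, 0.2, 0.0, 0.0, -0.37]
[0.92, 0.33, 0.2, 0.0, 0.0, -0.37]
[0.91, 0.37, 0.2, 0.0, 0.0, -0.38]
end [0.496  0.3341 0.1999] yaw 120.5 zaxis [ 0.  0. -1.]
```

Request:
servo_tool([
  {"gripper":1,"travel":[0.93,-0.35,0],"delta_rot":[0,0,-0.5]},
  {"gripper":1,"travel":[0.94,-0.3,0],"delta_rot":[0,0,-0.5]},
  {"gripper":1,"travel":[0.97,-0.24,0],"delta_rot":[0,0,-0.5]},
  {"gripper":1,"travel":[0.97,-0.18,0],"delta_rot":[0,0,-0.5]},
  {"gripper":1,"travel":[0.99,-0.12,0],"delta_rot":[0,0,-0.5]},
  {"gripper":1,"travel":[0.99,-0.07,0],"delta_rot":[0,0,-0.5]},
  {"gripper":1,"travel":[0.99,0,0],"delta_rot":[0,0,-0.5]},
  {"gripper":1,"travel":[0.99,0.05,0],"delta_rot":[0,0,-0.5]},
  {"gripper":1,"travel":[0.99,0.12,0],"delta_rot":[0,0,-0.5]},
  {"gripper":1,"travel":[0.97,0.17,0],"delta_rot":[0,0,-0.5]},
])

```text
t: 3.95
eef_pos: [0.5203, 0.0865, 0.251]
tool_rot: [[-0.085, 0.996, -0.0], [0.996, 0.085, 0.0], [0.0, -0.0, -1.0]]
ft_force: [0.6, 0.5, -0.4]
finger_gap: 0.998
grip_force: 0.0
```

Request:
servo_tool([
  {"gripper":1,"travel":[0.98,0,0.1],"delta_rot":[0,0,-0.37]},
  {"gripper":1,"travel":[0.98,0.03,0.1],"delta_rot":[0,0,-0.37]},
  {"gripper":1,"travel":[0.98,0.08,0.1],"delta_rot":[0,0,-0.37]},
  {"gripper":1,"travel":[0.97,0.12,0.1],"delta_rot":[0,0,-0.37]},
  {"gripper":1,"travel":[0.97,0.16,0.1],"delta_rot":[0,0,-0.37]},
  {"gripper":1,"travel":[0.96,0.21,0.1],"delta_rot":[0,0,-0.37]},
  {"gripper":1,"travel":[0.95,0.25,0.1],"delta_rot":[0,0,-0.37]},
  {"gripper":1,"travel":[0.94,0.29,0.1],"delta_rot":[0,0,-0.37]},
  {"gripper":1,"travel":[0.92,0.33,0.1],"delta_rot":[0,0,-0.37]},
  {"gripper":1,"travel":[0.91,0.37,0.1],"delta_rot":[0,0,-0.37]},
])

```text
t: 5.2
eef_pos: [0.4973, 0.3304, 0.2259]
tool_rot: [[-0.504, 0.864, -0.001], [0.864, 0.504, -0.0], [0.0, -0.001, -1.0]]
ft_force: [0.7, 0.1, -0.3]
finger_gap: 0.999
grip_force: 0.0
```

Run:
```python
from h import *
img,W,st=shot("wrist","w3"); print(st["eef_pos"],st["joint_pos"].round(2))
def handle(img,W,tag):
    k=img.astype(int); m=(k[...,0]>k[...,2]*1.8)&(k[...,0]-k[...,1]>25)&(W[...,2]>.03)&(W[...,2]<.055)&(np.hypot(W[...,0]-.483,W[...,1]-.355)<.08)
    p=W[m]; c=p.mean(0); ev=np.linalg.svd(p[:,:2]-c[:2],full_matrices=False)[2][0]; s=(p[:,:2]-c[:2])@ev; l=(p[:,:2]-c[:2])@[-ev[1],ev[0]]
    print(tag,len(p),c.round(4),np.degrees(np.arctan2(ev[1],ev[0])),s.min(),s.max(),np.percentile(l,[2,98]),np.percentile(p[:,2],[50,95]))
handle(img,W,"wrist")
d=np.load("side0.npz"); handle(d["img"],d["W"],"side"); d=np.load("top0.npz"); handle(d["img"],d["W"],"top")
```

```text
[0.49731222 0.33042925 0.22593531] [0.54 0.13 1.79 0.   1.23 0.02]
wrist 2084 [0.4823 0.3596 0.0437] -59.66830915072211 -0.04172966499366435 0.04648396790456951 [-0.01093295  0.01004695] [0.04392262 0.04548749]
side 724 [0.4798 0.3624 0.0426] 120.26320180186377 -0.04778391186728208 0.04139541298376164 [-0.01173895  0.00993197] [0.04307272 0.04568153]
top 322 [0.4835 0.3556 0.0447] 120.56145380781768 -0.04313132068080963 0.04607272994151173 [-0.01125284  0.01038299] [0.044897   0.04845708]
```

Request:
servo_tool([
  {"gripper":1,"travel":[0.33,0.04,1],"delta_rot":[0,0,0]},
  {"gripper":1,"travel":[0,0,1],"delta_rot":[0,0,0]},
  {"gripper":1,"travel":[0,0,1],"delta_rot":[0,0,0]},
  {"gripper":1,"travel":[0,0,1],"delta_rot":[0,0,0]},
  {"gripper":1,"travel":[0,0,1],"delta_rot":[0,0,0]},
  {"gripper":1,"travel":[0,0,1],"delta_rot":[0,0,0]},
  {"gripper":1,"travel":[0,0,1],"delta_rot":[0,0,0]},
  {"gripper":1,"travel":[0,0,0.8],"delta_rot":[0,0,0]},
  {"gripper":1,"travel":[0,0,0.6],"delta_rot":[0,0,0]},
  {"gripper":1,"travel":[0,0,0],"delta_rot":[0,0,0]},
])

```text
t: 6.5
eef_pos: [0.494, 0.3367, 0.0149]
tool_rot: [[-0.503, 0.864, -0.002], [0.864, 0.503, -0.001], [-0.0, -0.003, -1.0]]
ft_force: [0.1, 0.0, 0.4]
finger_gap: 1.002
grip_force: 0.0
```

Request:
servo_tool([
  {"gripper":0,"travel":[0,0,0],"delta_rot":[0,0,0]},
  {"gripper":0,"travel":[0,0,0],"delta_rot":[0,0,0]},
  {"gripper":0,"travel":[0,0,0],"delta_rot":[0,0,0]},
  {"gripper":0,"travel":[0,0,0],"delta_rot":[0,0,0]},
  {"gripper":0,"travel":[0,0,0],"delta_rot":[0,0,0]},
  {"gripper":0,"travel":[0,0,0],"delta_rot":[0,0,0]},
], newtons=60)

```text
t: 7.25
eef_pos: [0.495, 0.3373, 0.0162]
tool_rot: [[-0.503, 0.864, 0.0], [0.864, 0.503, 0.0], [0.0, 0.0, -1.0]]
ft_force: [0.4, -0.0, 0.5]
finger_gap: 0.345
grip_force: 0.0
```

Request:
servo_tool([
  {"gripper":0,"travel":[0,0,0],"delta_rot":[0,0,0]},
  {"gripper":0,"travel":[0,0,0],"delta_rot":[0,0,0]},
  {"gripper":0,"travel":[0,0,0],"delta_rot":[0,0,0]},
  {"gripper":0,"travel":[0,0,0],"delta_rot":[0,0,0]},
  {"gripper":0,"travel":[0,0,-0.3],"delta_rot":[0,0,0]},
  {"gripper":0,"travel":[0,0,-0.5],"delta_rot":[0,0,0]},
  {"gripper":0,"travel":[0,0,-0.5],"delta_rot":[0,0,0]},
  {"gripper":0,"travel":[0,0,-0.5],"delta_rot":[0,0,0]},
  {"gripper":0,"travel":[0,0,-0.5],"delta_rot":[0,0,0]},
  {"gripper":0,"travel":[0,0,-0.3],"delta_rot":[0,0,0]},
])

```text
t: 8.5
eef_pos: [0.4955, 0.3376, 0.0826]
tool_rot: [[-0.503, 0.864, 0.001], [0.864, 0.503, 0.001], [0.0, 0.002, -1.0]]
ft_force: [0.1, -0.3, -3.1]
finger_gap: 0.262
grip_force: 60.0
```

Run:
```python
from h import *
img,W,st=shot("side","s1"); print(st["ft_force"],st["grip_force"],st["finger_gap"])
# tray side/back walls and floor plane: whitish pts in the tray
x=np.array([.503,-.864]); o=np.array([.495,.3373])+.082*x
q=W[...,:2]-o; a=q@x; l=q@np.array([.864,.503]); 
k=img.astype(int); m=(abs(a)<.048)&(abs(l)<.068)&(k.min(-1)>90)&(k.max(-1)-k.min(-1)<40)&(W[...,2]<.09)
A=np.c_[a[m],l[m],np.ones(m.sum())]; z=W[...,2][m]
for _ in range(5):
    c=np.linalg.lstsq(A,z,rcond=None)[0]; e=z-A@c; g=(e<.002)&(e>-.006); A,z=A[g],z[g]
print("floor tilt (deg), height",np.degrees(c[:2]),c[2],len(z))
```

```text
[ 0.12803698 -0.28272933 -3.08942899] 59.99440021812916 0.2623742186380795
floor tilt (deg), height [-15.96227812  -0.99957285] 0.07844303565760508 109
```

View pics/s1.png

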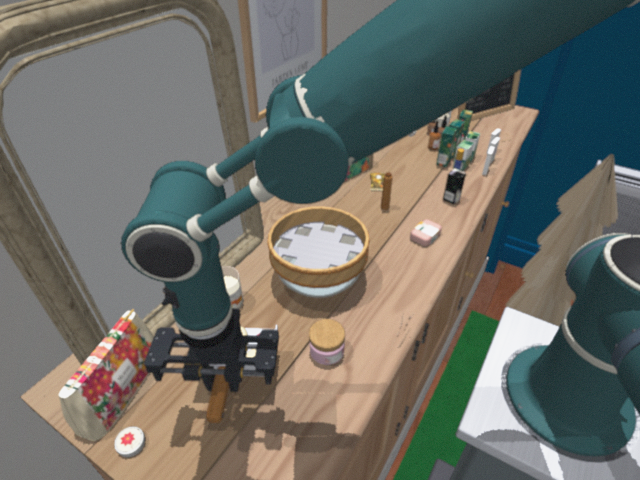

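The gripper at (215,355) hides the tray from the side camera, so that tilt fit can't be trusted. I'll measure with the top and wrist cameras instead.

```bash
cat >> h.py <<'E'
def scoop_fit(n,x=np.array([.503,-.864]),o=None):
    img,W,st=shot(n); o=np.array(st["eef_pos"])[:2]+.082*x
    y=np.array([-x[1],x[0]]); q=W[...,:2]-o; a=q@x; l=q@y; k=img.astype(int)
    m=(abs(a)<.047)&(abs(l)<.066)&(k.min(-1)>80)&(k.max(-1)-k.min(-1)<40)&np.isfinite(W[...,2])
    A=np.c_[a[m],l[m],np.ones(m.sum())]; z=W[...,2][m]; rng=np.random.default_rng(0); best=0
    for _ in range(300):
        i=rng.choice(len(z),3,False)
        try: c=np.linalg.solve(A[i],z[i])
        except Exception: continue
        if abs(c[0])>.8 or abs(c[1])>.4: continue
        g=abs(z-A@c)<.002
        if g.sum()>best: best=g.sum(); G=g
    c=np.linalg.lstsq(A[G],z[G],rcond=None)[0]
    print(n,"tilt x,y",np.degrees(np.arctan(c[:2])).round(2),"h",c[2].round(4),best,len(z))
    hm=(k[...,0]>k[...,2]*1.8)&(k[...,0]-k[...,1]>25)&(abs(l)<.009)&(a<-.06)&(a>-.15)&(W[...,2]>.02)
    if hm.sum()>20: print(" handle slope",np.degrees(np.polyfit(a[hm],W[...,2][hm],1)[0]),hm.sum(),np.median(W[...,2][hm]))
E
python3 - <<'E'
from h import *
scoop_fit("top"); scoop_fit("wrist")
E
```

```text
top tilt x,y [-0.16  0.85] h 0.0706 934 2010
wrist tilt x,y [-2.21  0.21] h 0.0685 1118 1259
 handle slope 0.03010551088915408 10336 0.1110943959695765
```

Request:
servo_tool([
  {"gripper":0,"travel":[-0.1,-0.1,-0.6],"delta_rot":[0,0,0]},
  {"gripper":0,"travel":[-0.3,-0.25,-0.8],"delta_rot":[0,0,0]},
  {"gripper":0,"travel":[-0.6,-0.5,-0.9],"delta_rot":[0,0,0]},
  {"gripper":0,"travel":[-0.9,-0.77,-0.7],"delta_rot":[0,0,0]},
  {"gripper":0,"travel":[-1,-0.85,-0.5],"delta_rot":[0,0,0]},
  {"gripper":0,"travel":[-1,-0.85,0],"delta_rot":[0,0,0]},
  {"gripper":0,"travel":[-1,-0.85,0],"delta_rot":[0,0,0]},
  {"gripper":0,"travel":[-0.9,-0.77,0],"delta_rot":[0,0,0]},
  {"gripper":0,"travel":[-0.6,-0.5,0],"delta_rot":[0,0,0]},
  {"gripper":0,"travel":[-0.3,-0.28,0],"delta_rot":[0,0,0]},
])

```text
t: 9.9
eef_pos: [0.4557, 0.1197, 0.1695]
tool_rot: [[-0.502, 0.865, 0.001], [0.865, 0.502, 0.0], [-0.0, 0.001, -1.0]]
ft_force: [-0.6, -0.0, -4.2]
finger_gap: 0.266
grip_force: 60.0
```

Run:
```python
from h import *
st=r.read_state(); print(st["eef_pos"],st["joint_pos"].round(2),st["ft_force"]); scoop_fit("top")
xs=-np.array(st["tool_rot"])[:,0]; xs[2]=0; xs/=np.linalg.norm(xs); c=np.array([.5426,-.0279,0]); z=np.array([0,0,1.])
R0=np.array(st["tool_rot"]); p,R=np.array(st["eef_pos"]),R0.copy()
for i in range(20):
    th=min(.06*(i+1),.78); lipz=.158-min(i+1,8)*.0048
    lip=c-.04*xs+lipz*z
    goal=lip-.132*(np.cos(th)*xs-np.sin(th)*z)+.012*(np.sin(th)*xs+np.cos(th)*z)
    w=.5 if th<.775 else 0
    d=np.clip((R.T@(goal-p)/.025).round(2),-1,1); p=p+R@d*.025; R=R@Ro.from_rotvec([0,w*.12,0]).as_matrix(); print(i+1,th,d.tolist(),p.round(3))
```

```text
[0.45572688 0.11971955 0.16949487] [ 0.2  -0.07  2.1   0.    1.11 -0.32] [-0.5843633  -0.01113581 -4.21539335]
top tilt x,y [-1.23 -0.01] h 0.1572 999 2016
1 0.06 [-0.01, 0.04, -0.14] [0.457 0.12  0.173]
2 0.12 [-0.05, 0.0, -0.13] [0.457 0.119 0.176]
3 0.18 [-0.06, 0.0, -0.12] [0.458 0.117 0.179]
4 0.24 [-0.07, 0.0, -0.13] [0.46  0.115 0.182]
5 0.3 [-0.09, 0.0, -0.13] [0.461 0.113 0.184]
6 0.36 [-0.09, 0.0, -0.13] [0.463 0.11  0.187]
7 0.42 [-0.11, 0.0, -0.14] [0.464 0.107 0.189]
8 0.48 [-0.11, 0.0, -0.14] [0.466 0.103 0.191]
9 0.54 [-0.04, 0.0, -0.31] [0.469 0.099 0.198]
10 0.6 [-0.04, 0.0, -0.32] [0.471 0.095 0.204]
11 0.6599999999999999 [-0.04, 0.0, -0.32] [0.474 0.09  0.21 ]
12 0.72 [-0.04, 0.0, -0.31] [0.477 0.086 0.216]
13 0.78 [-0.04, 0.0, -0.32] [0.48  0.08  0.221]
14 0.78 [0.0, 0.0, 0.0] [0.48  0.08  0.221]
15 0.78 [0.0, 0.0, 0.0] [0.48  0.08  0.221]
16 0.78 [0.0, 0.0, 0.0] [0.48  0.08  0.221]
17 0.78 [0.0, 0.0, 0.0] [0.48  0.08  0.221]
18 0.78 [0.0, 0.0, 0.0] [0.48  0.08  0.221]
19 0.78 [0.0, 0.0, 0.0] [0.48  0.08  0.221]
20 0.78 [0.0, 0.0, 0.0] [0.48  0.08  0.221]
```

Request:
servo_tool([
  {"gripper":0,"travel":[-0.01,0.04,-0.14],"delta_rot":[0,0.5,0]},
  {"gripper":0,"travel":[-0.05,0,-0.13],"delta_rot":[0,0.5,0]},
  {"gripper":0,"travel":[-0.06,0,-0.12],"delta_rot":[0,0.5,0]},
  {"gripper":0,"travel":[-0.07,0,-0.13],"delta_rot":[0,0.5,0]},
  {"gripper":0,"travel":[-0.09,0,-0.13],"delta_rot":[0,0.5,0]},
  {"gripper":0,"travel":[-0.09,0,-0.13],"delta_rot":[0,0.5,0]},
  {"gripper":0,"travel":[-0.11,0,-0.14],"delta_rot":[0,0.5,0]},
  {"gripper":0,"travel":[-0.11,0,-0.14],"delta_rot":[0,0.5,0]},
  {"gripper":0,"travel":[0,0,0],"delta_rot":[0,0,0]},
  {"gripper":0,"travel":[0,0,0],"delta_rot":[0,0,0]},
])

```text
t: 11.2
eef_pos: [0.4666, 0.1044, 0.1904]
tool_rot: [[-0.447, 0.864, -0.232], [0.767, 0.503, 0.398], [0.461, -0.0, -0.888]]
ft_force: [-0.1, -0.0, -3.4]
finger_gap: 0.264
grip_force: 60.0
```

Request:
servo_tool([
  {"gripper":0,"travel":[-0.04,0,-0.31],"delta_rot":[0,0.5,0]},
  {"gripper":0,"travel":[-0.04,0,-0.32],"delta_rot":[0,0.5,0]},
  {"gripper":0,"travel":[-0.04,0,-0.32],"delta_rot":[0,0.5,0]},
  {"gripper":0,"travel":[0,0,0],"delta_rot":[0,0,0]},
  {"gripper":0,"travel":[0,0,0],"delta_rot":[0,0,0]},
])

```text
t: 11.82
eef_pos: [0.4738, 0.0918, 0.2094]
tool_rot: [[-0.398, 0.864, -0.308], [0.683, 0.504, 0.529], [0.612, 0.0, -0.791]]
ft_force: [0.2, -0.5, -3.0]
finger_gap: 0.265
grip_force: 60.0
```

Run:
```python
from h import *
img,W,st=shot("top"); print(st["eef_pos"],st["joint_pos"].round(2),st["ft_force"])
a=cv2.resize(img[170:310,220:400],None,fx=3,fy=3)
im2,_,_=shot("side"); b=cv2.resize(im2[170:350,200:400],(467,420))
b=b[:, :260+0] if 0 else b
out=np.hstack([a[:,:400],b[:420,:390]]); cv2.imwrite("pics/d1.png",out[...,::-1]); print(out.shape)
```

```text
[0.47376972 0.09180952 0.20943636] [-0.19  0.18  1.9   0.48  1.54 -0.86] [ 0.15431543 -0.46496291 -2.98817675]
(420, 790, 3)
```

View pics/d1.png

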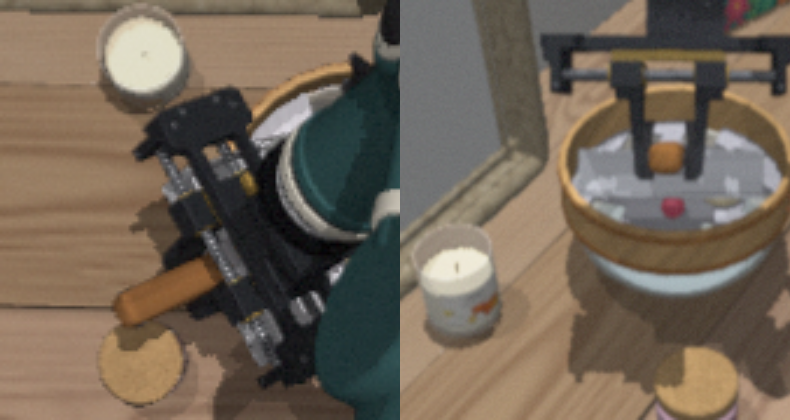

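Inside the hoop I see a rose melt at (672,207) and a cream one at (730,200), and the wrist force has dropped. I'll tilt further to be sure the tray is empty.

Request:
servo_tool([
  {"gripper":0,"travel":[-0.04,0,-0.32],"delta_rot":[0,0.5,0]},
  {"gripper":0,"travel":[-0.04,0,-0.32],"delta_rot":[0,0.5,0]},
  {"gripper":0,"travel":[0,0,0],"delta_rot":[0,0,0]},
  {"gripper":0,"travel":[0,0,0],"delta_rot":[0,0,0]},
  {"gripper":0,"travel":[0,0,-0.5],"delta_rot":[0,0,0]},
  {"gripper":0,"travel":[0.3,0,-0.5],"delta_rot":[0,-0.5,0]},
  {"gripper":0,"travel":[0.5,0,-0.5],"delta_rot":[0,-1,0]},
  {"gripper":0,"travel":[0.5,0,0],"delta_rot":[0,-1,0]},
  {"gripper":0,"travel":[0.5,0,0],"delta_rot":[0,-1,0]},
  {"gripper":0,"travel":[0.5,0,0],"delta_rot":[0,-1,0]},
])

```text
t: 13.18
eef_pos: [0.4687, 0.1005, 0.2802]
tool_rot: [[-0.489, 0.865, -0.115], [0.84, 0.502, 0.203], [0.234, 0.002, -0.972]]
ft_force: [0.7, 0.3, -2.3]
finger_gap: 0.266
grip_force: 60.0
```

Run:
```python
from h import *
st=r.read_state(); print(st["eef_pos"],st["joint_pos"].round(2),st["ft_force"])
p=plan(np.array([.475,.22,.22]),down(120.3),6); p=plan(np.array([.4955,.3376,.03]),down(120.3),10,start=p)
```

```text
[0.46872455 0.10049252 0.28015213] [ 0.01 -0.07  1.91  0.21  1.42 -0.56] [ 0.68569681  0.30112925 -2.32665254]
[0.56, 0.44, 0.55, 0.0, -0.33, 0.0]
[0.57, 0.43, 0.52, 0.0, -0.33, 0.0]
[0.6, 0.44, 0.5, 0.01, -0.33, 0.0]
[0.62, 0.43, 0.48, 0.0, -0.32, -0.01]
[0.63, 0.44, 0.45, 0.01, -0.33, 0.0]
[0.65, 0.44, 0.43, 0.0, -0.32, -0.01]
end [0.4751 0.22   0.22  ] yaw 120.3 zaxis [-0.  0. -1.]
[0.36, 0.31, 0.76, 0.0, 0.0, 0.0]
[0.37, 0.31, 0.76, 0.0, 0.0, 0.0]
[0.36, 0.3, 0.76, 0.0, 0.0, 0.0]
[0.37, 0.31, 0.76, 0.0, 0.0, 0.0]
[0.36, 0.31, 0.76, 0.0, 0.0, 0.0]
[0.37, 0.31, 0.76, 0.0, 0.0, 0.0]
[0.36, 0.3, 0.76, 0.0, 0.0, 0.0]
[0.37, 0.31, 0.76, 0.0, 0.0, 0.0]
[0.36, 0.31, 0.76, 0.0, 0.0, 0.0]
[0.36, 0.31, 0.76, 0.0, 0.0, 0.0]
end [0.4956 0.3375 0.03  ] yaw 120.3 zaxis [-0.  0. -1.]
```

Request:
servo_tool([
  {"gripper":0,"travel":[0.56,0.44,0.55],"delta_rot":[0,-0.33,0]},
  {"gripper":0,"travel":[0.57,0.43,0.52],"delta_rot":[0,-0.33,0]},
  {"gripper":0,"travel":[0.6,0.44,0.5],"delta_rot":[0,-0.33,0]},
  {"gripper":0,"travel":[0.62,0.43,0.48],"delta_rot":[0,-0.33,0]},
  {"gripper":0,"travel":[0.63,0.44,0.45],"delta_rot":[0,-0.33,0]},
  {"gripper":0,"travel":[0.65,0.44,0.43],"delta_rot":[0,-0.32,0]},
  {"gripper":0,"travel":[0.6,0.5,0.5],"delta_rot":[0,0,0]},
  {"gripper":0,"travel":[0.6,0.5,0.8],"delta_rot":[0,0,0]},
  {"gripper":0,"travel":[0.6,0.5,0.9],"delta_rot":[0,0,0]},
  {"gripper":0,"travel":[0.6,0.5,0.9],"delta_rot":[0,0,0]},
])

```text
t: 14.42
eef_pos: [0.488, 0.2981, 0.1406]
tool_rot: [[-0.502, 0.865, -0.002], [0.865, 0.502, 0.004], [0.005, 0.0, -1.0]]
ft_force: [-0.4, -0.3, -3.0]
finger_gap: 0.264
grip_force: 60.0
```

Run:
```python
from h import *
st=r.read_state(); print(st["eef_pos"],st["ft_force"])
scoop_fit("top"); img,W,st=shot("top","t3"); scoop_fit("wrist")
c=np.array([.5426,-.0279]); k=img.astype(int); q=W[...,:2]-c; rr=np.hypot(q[...,0],q[...,1])
rose=(k[...,0]-k[...,1]>70)&(k[...,2]>k[...,1]*.9)&(rr<.3)
n,l,s,ct=cv2.connectedComponentsWithStats(rose.astype(np.uint8))
for i in range(1,n):
    if s[i,4]>5: print("rose",s[i,4],ct[i].round(1),np.nanmedian(W[l==i],0).round(4))
cr=cv2.resize(img[180:300,280:400],(600,600),interpolation=cv2.INTER_CUBIC); cv2.imwrite("pics/t3c.png",cr[...,::-1])
```

```text
[0.48799605 0.2980616  0.14056741] [-0.3541376  -0.33461236 -2.98707568]
top tilt x,y [-0.94  0.11] h 0.128 1835 2704
wrist tilt x,y [-2.12 -0.3 ] h 0.1241 1821 1826
 handle slope -0.1797261073275929 10212 0.16665619508378834
rose 51 [334.5 223.5] [ 0.5771 -0.0188  0.0936]
rose 52 [325.7 245.3] [0.5266 0.0011 0.0942]
rose 55 [358.  256.8] [ 0.5006 -0.0736  0.0935]
```

View pics/t3c.png

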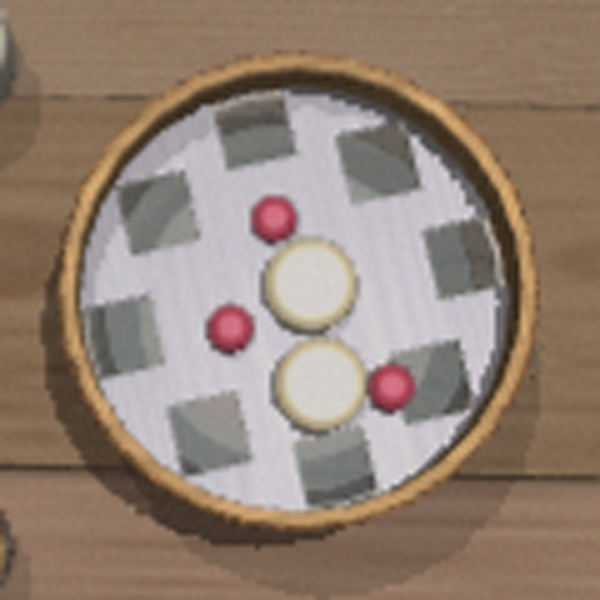

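The sieve holds both cream melts, at (310,285) and (320,385), and three rose ones at (273,218), (230,328) and (391,387). The fourth rose melt isn't visible, so it has presumably dropped through a hole; I'll check that. Setting the scoop down now.

Request:
servo_tool([
  {"gripper":0,"travel":[0.4,0.35,0.7],"delta_rot":[0,0,0]},
  {"gripper":0,"travel":[0.4,0.35,0.8],"delta_rot":[0,0,0]},
  {"gripper":0,"travel":[0.4,0.35,0.8],"delta_rot":[0,0,0]},
  {"gripper":0,"travel":[0,0,0.8],"delta_rot":[0,0,0]},
  {"gripper":0,"travel":[0,0,0.8],"delta_rot":[0,0,0]},
  {"gripper":0,"travel":[0,0,0.5],"delta_rot":[0,0,0]},
  {"gripper":0,"travel":[0,0,0.3],"delta_rot":[0,0,0]},
  {"gripper":0,"travel":[0,0,0.2],"delta_rot":[0,0,0]},
  {"gripper":0,"travel":[0,0,0],"delta_rot":[0,0,0]},
])

```text
t: 15.7
eef_pos: [0.4952, 0.3367, 0.0188]
tool_rot: [[-0.503, 0.864, -0.002], [0.864, 0.503, 0.003], [0.004, 0.0, -1.0]]
ft_force: [0.1, -0.3, -2.1]
finger_gap: 0.264
grip_force: 60.0
```

Request:
servo_tool([
  {"gripper":0,"travel":[0,0,0.08],"delta_rot":[0,0,0]},
  {"gripper":0.5,"travel":[0,0,0],"delta_rot":[0,0,0]},
  {"gripper":0.7,"travel":[0,0,0],"delta_rot":[0,0,0]},
  {"gripper":0.7,"travel":[0,0,0],"delta_rot":[0,0,0]},
  {"gripper":0.7,"travel":[0,0,0],"delta_rot":[0,0,0]},
  {"gripper":0.7,"travel":[0,0,-0.5],"delta_rot":[0,0,0]},
  {"gripper":0.8,"travel":[0,0,-1],"delta_rot":[0,0,0]},
  {"gripper":0.8,"travel":[0,0,-1],"delta_rot":[0,0,0]},
  {"gripper":0.8,"travel":[0,0,-1],"delta_rot":[0,0,0]},
  {"gripper":0.8,"travel":[0,0,-1],"delta_rot":[0,0,0]},
])

```text
t: 16.95
eef_pos: [0.4955, 0.3365, 0.1311]
tool_rot: [[-0.503, 0.864, -0.001], [0.864, 0.503, 0.004], [0.004, 0.001, -1.0]]
ft_force: [-0.2, 0.1, -0.3]
finger_gap: 0.804
grip_force: 0.0
```

Run:
```python
from h import *
scoop_fit("top"); img,W,st=shot("top","t4"); print(st["eef_pos"],st["finger_gap"])
# muddler yaw from w1: horizontal cross-section of the handle
d=np.load("w1.npz"); w=d["W"].reshape(-1,3); k=d["img"].reshape(-1,3)
m=(abs(w[:,0]-.526)<.03)&(abs(w[:,1]+.35)<.03)&(w[:,2]>.07)&(w[:,2]<.112)
p=w[m]; print(cv2.minAreaRect(p[:,:2].astype(np.float32)))
for lo,hi in((.045,.07),(.07,.1),(.103,.112)):
    q=w[(abs(w[:,0]-.526)<.03)&(abs(w[:,1]+.35)<.03)&(w[:,2]>lo)&(w[:,2]<hi)]; print(lo,len(q),cv2.minAreaRect(q[:,:2].astype(np.float32)),q[:,:2].mean(0))
v,u=np.where(m.reshape(480,640)); im=d["img"][0:120,200:380]; cv2.imwrite("pics/mud.png",cv2.resize(im,None,fx=4,fy=4,interpolation=cv2.INTER_CUBIC)[...,::-1])
p=plan(np.array([.52,.09,.24]),down(95),10); p=plan(np.array([.49,-.16,.24]),down(60),10,start=p)
```

```text
top tilt x,y [ 0.07 -0.06] h 0.0047 1278 2141
 handle slope -0.28489511499982084 59 0.045088288186928595
[0.4975539  0.33781178 0.13501901] 0.7990736982135023
((0.5258936285972595, -0.3505774140357971), (0.022033819928765297, 0.02241993322968483), 41.50128173828125)
0.045 209 ((0.5208651423454285, -0.3529646098613739), (0.011649487540125847, 0.023724228143692017), 23.871490478515625) [ 0.51854631 -0.35548024]
0.07 357 ((0.523980438709259, -0.3510153293609619), (0.01942046917974949, 0.024423811584711075), 14.528203010559082) [ 0.5189937  -0.35490184]
0.103 602 ((0.5260024666786194, -0.3507455587387085), (0.018040653318166733, 0.01911601796746254), 39.84046173095703) [ 0.52520906 -0.35099388]
[-0.9, -0.42, -0.43, 0.01, 0.0, 0.37]
[-0.92, -0.38, -0.43, 0.0, 0.0, 0.37]
[-0.93, -0.33, -0.44, 0.01, -0.01, 0.37]
[-0.95, -0.3, -0.43, 0.0, 0.0, 0.36]
[-0.96, -0.26, -0.43, 0.01, -0.01, 0.37]
[-0.97, -0.21, -0.42, 0.0, 0.0, 0.36]
[-0.98, -0.17, -0.43, 0.01, -0.01, 0.37]
[-0.99, -0.13, -0.43, 0.0, 0.0, 0.36]
[-0.99, -0.08, -0.43, 0.01, -0.01, 0.37]
[-0.99, -0.04, -0.42, 0.0, 0.0, 0.36]
end [0.52   0.09   0.2399] yaw 95.0 zaxis [ 0.     0.001 -1.   ]
[-0.99, -0.21, 0.0, 0.0, 0.0, 0.51]
[-0.99, -0.14, 0.0, 0.0, 0.0, 0.51]
[-1.0, -0.09, 0.0, 0.0, 0.0, 0.51]
[-1.0, -0.02, 0.0, 0.0, 0.0, 0.51]
[-1.0, 0.04, 0.0, 0.0, 0.0, 0.51]
[-1.0, 0.1, -0.01, 0.0, 0.0, 0.51]
[-1.0, 0.16, 0.0, 0.0, 0.0, 0.51]
[-1.0, 0.22, 0.0, 0.0, 0.0, 0.51]
[-0.97, 0.28, 0.0, 0.0, 0.0, 0.51]
[-0.95, 0.34, 0.0, 0.0, -0.01, 0.5]
end [ 0.49   -0.1601  0.24  ] yaw 60.0 zaxis [-0. -0. -1.]
```

Request:
servo_tool([
  {"gripper":0.8,"travel":[-0.9,-0.42,-0.43],"delta_rot":[0,0,0.37]},
  {"gripper":0.8,"travel":[-0.92,-0.38,-0.43],"delta_rot":[0,0,0.37]},
  {"gripper":0.8,"travel":[-0.93,-0.33,-0.43],"delta_rot":[0,0,0.37]},
  {"gripper":0.8,"travel":[-0.95,-0.3,-0.43],"delta_rot":[0,0,0.37]},
  {"gripper":0.8,"travel":[-0.96,-0.26,-0.43],"delta_rot":[0,0,0.37]},
  {"gripper":0.8,"travel":[-0.97,-0.21,-0.43],"delta_rot":[0,0,0.37]},
  {"gripper":0.8,"travel":[-0.98,-0.17,-0.43],"delta_rot":[0,0,0.37]},
  {"gripper":0.8,"travel":[-0.99,-0.13,-0.43],"delta_rot":[0,0,0.37]},
  {"gripper":0.8,"travel":[-0.99,-0.08,-0.43],"delta_rot":[0,0,0.37]},
  {"gripper":0.8,"travel":[-0.99,-0.04,-0.42],"delta_rot":[0,0,0.37]},
])

```text
t: 18.3
eef_pos: [0.5173, 0.0878, 0.2352]
tool_rot: [[-0.081, 0.997, -0.003], [0.997, 0.081, 0.003], [0.003, -0.003, -1.0]]
ft_force: [-0.3, -0.0, 0.3]
finger_gap: 0.802
grip_force: 0.0
```

Request:
servo_tool([
  {"gripper":0.8,"travel":[-1,-0.21,0],"delta_rot":[0,0,0.51]},
  {"gripper":0.8,"travel":[-1,-0.14,0],"delta_rot":[0,0,0.51]},
  {"gripper":0.8,"travel":[-1,-0.09,0],"delta_rot":[0,0,0.51]},
  {"gripper":0.8,"travel":[-1,-0.02,0],"delta_rot":[0,0,0.51]},
  {"gripper":0.8,"travel":[-1,0.04,0],"delta_rot":[0,0,0.51]},
  {"gripper":0.8,"travel":[-1,0.1,0],"delta_rot":[0,0,0.51]},
  {"gripper":0.8,"travel":[-1,0.16,0],"delta_rot":[0,0,0.51]},
  {"gripper":0.8,"travel":[-1,0.22,0],"delta_rot":[0,0,0.51]},
  {"gripper":0.8,"travel":[-1,0.28,0],"delta_rot":[0,0,0.51]},
  {"gripper":0.8,"travel":[-1,0.34,0],"delta_rot":[0,0,0.51]},
])

```text
t: 19.55
eef_pos: [0.485, -0.1643, 0.2341]
tool_rot: [[0.506, 0.862, -0.003], [0.862, -0.506, 0.004], [0.002, -0.004, -1.0]]
ft_force: [-0.3, -0.9, 0.2]
finger_gap: 0.8
grip_force: 0.0
```

Run:
```python
from h import *
p=plan(np.array([.455,-.405,.23]),down(41),10)
```

```text
[-0.89, 0.38, 0.01, 0.0, 0.0, 0.27]
[-0.88, 0.42, 0.02, 0.0, 0.0, 0.27]
[-0.86, 0.44, 0.01, 0.0, 0.0, 0.27]
[-0.85, 0.47, 0.01, -0.01, 0.0, 0.27]
[-0.84, 0.49, 0.02, 0.0, 0.0, 0.27]
[-0.81, 0.53, 0.01, -0.01, 0.0, 0.27]
[-0.8, 0.54, 0.02, 0.0, 0.0, 0.27]
[-0.79, 0.58, 0.01, -0.01, 0.0, 0.27]
[-0.76, 0.6, 0.01, 0.0, 0.0, 0.27]
[-0.74, 0.62, 0.02, -0.01, -0.01, 0.27]
end [ 0.455  -0.4049  0.23  ] yaw 41.0 zaxis [-0.    -0.001 -1.   ]
```

Request:
servo_tool([
  {"gripper":0.8,"travel":[-0.89,0.38,0],"delta_rot":[0,0,0.27]},
  {"gripper":0.8,"travel":[-0.88,0.42,0],"delta_rot":[0,0,0.27]},
  {"gripper":0.8,"travel":[-0.86,0.44,0],"delta_rot":[0,0,0.27]},
  {"gripper":0.8,"travel":[-0.85,0.47,0],"delta_rot":[-0.01,0,0.27]},
  {"gripper":0.8,"travel":[-0.84,0.49,0],"delta_rot":[0,0,0.27]},
  {"gripper":0.8,"travel":[-0.81,0.53,0],"delta_rot":[-0.01,0,0.27]},
  {"gripper":0.8,"travel":[-0.8,0.54,0],"delta_rot":[0,0,0.27]},
  {"gripper":0.8,"travel":[-0.79,0.58,0],"delta_rot":[-0.01,0,0.27]},
  {"gripper":0.8,"travel":[-0.76,0.6,0],"delta_rot":[0,0,0.27]},
  {"gripper":0.8,"travel":[-0.74,0.62,0],"delta_rot":[-0.01,-0.01,0.27]},
])

```text
t: 20.8
eef_pos: [0.4559, -0.4059, 0.2343]
tool_rot: [[0.755, 0.656, 0.001], [0.656, -0.755, -0.001], [-0.0, 0.001, -1.0]]
ft_force: [0.5, -0.8, 0.2]
finger_gap: 0.803
grip_force: 0.0
```

Run:
```python
from h import *
img,W,st=shot("wrist"); print(st["eef_pos"],st["joint_pos"].round(2))
w=W.reshape(-1,3); near=(abs(w[:,0]-.526)<.03)&(abs(w[:,1]+.35)<.03)
for lo,hi in((.04,.1),(.1,.106),(.107,.115)):
    q=w[near&(w[:,2]>lo)&(w[:,2]<hi)]
    if len(q)>9: print(lo,len(q),cv2.minAreaRect(q[:,:2].astype(np.float32)),q.mean(0))
m=(near&(w[:,2]>.03)).reshape(480,640); v,u=np.where(m); print(u.min(),u.max(),v.min(),v.max())
a,b=max(v.min()-25,0),max(u.min()-25,0); cr=img[a:v.max()+25,b:u.max()+25]; f=500/max(cr.shape[:2]); cv2.imwrite("pics/m1.png",cv2.resize(cr,None,fx=f,fy=f)[...,::-1])
imt,Wt,_=shot("top"); np.savez("t5.npz",img=imt,W=Wt)
c=np.array([.5426,-.0279]); q=Wt[...,:2]-c
cv2.imwrite("pics/t5.png",cv2.resize(imt[180:300,280:400],(600,600),interpolation=cv2.INTER_CUBIC)[...,::-1])
k=imt.astype(int); rose=(k[...,0]-k[...,1]>40)&(k[...,2]>k[...,1]*.9)&(k[...,0]>80)&(np.hypot(q[...,0],q[...,1])<.6)
n,l,s,ct=cv2.connectedComponentsWithStats(rose.astype(np.uint8))
for i in range(1,n):
    if s[i,4]>3: print("rose",s[i,4],ct[i].round(1),np.nanmedian(Wt[l==i],0).round(4))
```

```text
[ 0.45589313 -0.40591321  0.23432217] [-0.77  0.14  1.75 -0.    1.24  0.09]
0.04 127 ((0.5261959433555603, -0.349892795085907), (0.021411113440990448, 0.02151094190776348), 42.25889205932617) [ 0.52131813 -0.35328322  0.08522877]
0.1 289 ((0.5266187787055969, -0.35003194212913513), (0.020469389855861664, 0.020762328058481216), 40.78544616699219) [ 0.52586584 -0.35020743  0.10256484]
0.107 440 ((0.5262756943702698, -0.3503142297267914), (0.016431370750069618, 0.015862006694078445), 86.35633850097656) [ 0.5263512  -0.35021186  0.10935137]
311 340 98 132
rose 89 [176.2 162.7] [0.71   0.3569 0.1137]
rose 4 [161.  162.5] [0.7124 0.3931 0.1135]
rose 10 [150.8 165.7] [0.704  0.4184 0.1137]
rose 6 [142.5 167. ] [0.701  0.437  0.1129]
rose 10 [163.  168.8] [0.6966 0.3882 0.1132]
rose 8 [129.6 170. ] [0.6932 0.4682 0.1133]
rose 10 [133.3 169.6] [0.6942 0.4574 0.1146]
rose 9 [150.3 170. ] [0.6936 0.4179 0.1143]
rose 4 [154.5 169. ] [0.6959 0.4077 0.1139]
rose 208 [142.5 181.5] [0.6706 0.4421 0.0885]
rose 102 [170.3 175.8] [0.6873 0.3779 0.0882]
rose 28 [132.6 176.1] [0.6787 0.4597 0.1123]
rose 8 [188.5 180.1] [0.6853 0.3431 0.0511]
rose 37 [513.3 185.1] [ 0.6842 -0.4527  0.0792]
rose 56 [142.2 214.6] [0.6026 0.4715 0.016 ]
rose 63 [334.3 223.1] [ 0.5786 -0.0168  0.0937]
rose 64 [325.7 245.1] [0.5267 0.0011 0.0933]
rose 66 [357.8 256.9] [ 0.5005 -0.0736  0.093 ]
rose 72 [431.3 308. ] [ 0.3829 -0.2623  0.0264]
```

View pics/m1.png

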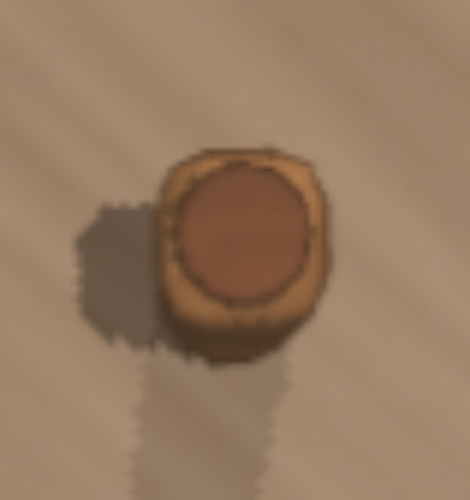

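The muddler's square handle at (245,240) lines up with the tool axes at yaw 41°. Next I grip it.

Request:
servo_tool([
  {"gripper":0.8,"travel":[0.9,0.04,0],"delta_rot":[0,0,0]},
  {"gripper":0.8,"travel":[0.9,0.04,0.6],"delta_rot":[0,0,0]},
  {"gripper":0.8,"travel":[0.9,0.04,0.8],"delta_rot":[0,0,0]},
  {"gripper":0.8,"travel":[0.9,0.05,0.8],"delta_rot":[0,0,0]},
  {"gripper":0.8,"travel":[0,0,0.9],"delta_rot":[0,0,0]},
  {"gripper":0.8,"travel":[0,0,1],"delta_rot":[0,0,0]},
  {"gripper":0.8,"travel":[0,0,1],"delta_rot":[0,0,0]},
  {"gripper":0.8,"travel":[0,0,1],"delta_rot":[0,0,0]},
  {"gripper":0.8,"travel":[0,0,0.85],"delta_rot":[0,0,0]},
  {"gripper":0.8,"travel":[0,0,0],"delta_rot":[0,0,0]},
])

```text
t: 22.15
eef_pos: [0.5253, -0.3464, 0.0574]
tool_rot: [[0.753, 0.658, -0.004], [0.658, -0.753, 0.002], [-0.001, -0.004, -1.0]]
ft_force: [-0.4, -0.3, 1.2]
finger_gap: 0.8
grip_force: 0.0
```

Request:
servo_tool([
  {"gripper":0,"travel":[0,0,0],"delta_rot":[0,0,0]},
  {"gripper":0,"travel":[0,0,0],"delta_rot":[0,0,0]},
  {"gripper":0,"travel":[0,0,0],"delta_rot":[0,0,0]},
  {"gripper":0,"travel":[0,0,0],"delta_rot":[0,0,0]},
  {"gripper":0,"travel":[0,0,0],"delta_rot":[0,0,0]},
  {"gripper":0,"travel":[0,0,0],"delta_rot":[0,0,0]},
  {"gripper":0,"travel":[0,0,0],"delta_rot":[0,0,0]},
  {"gripper":0,"travel":[0,0,0],"delta_rot":[0,0,0]},
], newtons=50)

```text
t: 23.15
eef_pos: [0.527, -0.3486, 0.0609]
tool_rot: [[0.753, 0.658, 0.001], [0.658, -0.753, -0.001], [0.0, 0.002, -1.0]]
ft_force: [-0.7, 0.3, 2.3]
finger_gap: 0.243
grip_force: 50.0
```

Request:
servo_tool([
  {"gripper":0,"travel":[0,0,-0.5],"delta_rot":[0,0,0]},
  {"gripper":0,"travel":[0,0,-1],"delta_rot":[0,0,0]},
  {"gripper":0,"travel":[0,0,-1],"delta_rot":[0,0,0]},
  {"gripper":0,"travel":[0.3,-0.25,-1],"delta_rot":[0,0,0]},
  {"gripper":0,"travel":[0.7,-0.57,-1],"delta_rot":[0,0,0]},
  {"gripper":0,"travel":[1,-0.82,-1],"delta_rot":[0,0,0]},
  {"gripper":0,"travel":[1,-0.82,-0.7],"delta_rot":[0,0,0]},
  {"gripper":0,"travel":[1,-0.82,0],"delta_rot":[0,0,0]},
  {"gripper":0,"travel":[1,-0.82,0],"delta_rot":[0,0,0]},
  {"gripper":0,"travel":[1,-0.82,0],"delta_rot":[0,0,0]},
])

```text
t: 24.4
eef_pos: [0.5586, -0.1558, 0.2159]
tool_rot: [[0.753, 0.658, 0.001], [0.658, -0.753, -0.001], [0.0, 0.001, -1.0]]
ft_force: [1.3, -0.2, -3.2]
finger_gap: 0.247
grip_force: 50.0
```

```bash
cat >> h.py <<'E'
C=np.array([.5426,-.0279])
def melts(n,save=None):
    img,W,st=shot(n,save); k=img.astype(int); q=W[...,:2]-C; rr=np.hypot(q[...,0],q[...,1]); z=W[...,2]
    rose=(k[...,0]-k[...,1]>40)&(k[...,2]>k[...,1]*.9)&(rr<.105)&(z<.11)
    cream=(k[...,0]-k[...,2]>18)&(k[...,0]>150)&(rr<.1)&(z>.088)&(z<.105)
    for nm,mm in(("rose",rose),("cream",cream)):
        cn,l,s,ct=cv2.connectedComponentsWithStats(mm.astype(np.uint8))
        for i in range(1,cn):
            if s[i,4]>(12 if n=="top" else 60):
                g=l==i; a=W[g]; e=(np.nanmin(a[:,:2],0)+np.nanmax(a[:,:2],0))/2-C
                print(n,nm,s[i,4],ct[i].round(),"bbox-mid",(e*1e3).round(1),"mean",((np.nanmean(a[:,:2],0)-C)*1e3).round(1),"ext",(np.ptp(a[:,:2],axis=0)*1e3).round(),"z",np.nanmedian(a[:,2]).round(4))
    return img,W,st
def go(dx,dy,z=None,n=1,start=None):
    st=r.read_state(); z=st["eef_pos"][2] if z is None else z
    return plan(np.array([C[0]+dx/1e3,C[1]+dy/1e3,z]),None,n,st=st,start=start)
E
python3 - <<'E'
from h import *
melts("top"); melts("wrist","w6"); st=r.read_state(); print(st["eef_pos"],st["ft_force"],st["finger_gap"],st["joint_pos"].round(2))
go(35.5,-21,.2,5)
E
```

```text
top rose 64 [334. 223.] bbox-mid [36.6 11.1] mean [35.9 10.6] ext [19. 19.] z 0.0937
top rose 65 [326. 245.] bbox-mid [-15.4  28.9] mean [-15.9  29.3] ext [19. 19.] z 0.0932
top rose 62 [358. 257.] bbox-mid [-41.9 -45.9] mean [-42.  -45.4] ext [19. 19.] z 0.0931
top cream 54 [334. 222.] bbox-mid [37.6 11.1] mean [37.4 10.4] ext [17. 19.] z 0.0942
top cream 81 [338. 234.] bbox-mid [ 7.  -0.7] mean [9.1 1.4] ext [36. 28.] z 0.097
top cream 53 [326. 245.] bbox-mid [-14.4  28.9] mean [-14.6  29. ] ext [17. 19.] z 0.0935
top cream 56 [343. 259.] bbox-mid [-46.5  -9.7] mean [-46.9  -9.8] ext [30. 21.] z 0.098
wrist rose 756 [198.  94.] bbox-mid [36.1 12.1] mean [36.5  9. ] ext [21. 25.] z 0.0921
wrist rose 700 [136. 132.] bbox-mid [-15.4  29.6] mean [-14.5  27.9] ext [21. 21.] z 0.0921
wrist rose 583 [196. 223.] bbox-mid [-41. -46.] mean [-39.9 -46.3] ext [20. 21.] z 0.0924
wrist cream 672 [197.  93.] bbox-mid [36.2 10.5] mean [36.6  9.4] ext [21. 20.] z 0.0924
wrist cream 2305 [189. 140.] bbox-mid [ 7.3 -5.7] mean [ 7.4 -6.2] ext [39. 39.] z 0.0963
wrist cream 629 [135. 132.] bbox-mid [-15.7  29.5] mean [-14.7  28.6] ext [21. 20.] z 0.0924
wrist cream 2008 [158. 195.] bbox-mid [-42.4 -11.3] mean [-39.8 -12.2] ext [43. 39.] z 0.0963
[ 0.55873155 -0.1541069   0.21575166] [ 0.04880029 -0.55181741 -1.16520077] 0.24871804910343964 [-0.31  0.1   1.84  0.    1.2   0.54]
[0.67, -0.53, 0.13, 0.0, 0.0, 0.0]
[0.67, -0.53, 0.12, 0.0, 0.0, 0.0]
[0.68, -0.53, 0.13, 0.0, 0.0, 0.0]
[0.67, -0.53, 0.13, 0.0, 0.0, 0.0]
[0.67, -0.53, 0.12, 0.0, 0.0, 0.0]
end [ 0.5781 -0.0489  0.2001] yaw 41.3 zaxis [ 0.001  0.001 -1.   ]
```

Request:
servo_tool([
  {"gripper":0,"travel":[0.69,-0.5,0.12],"delta_rot":[0,0,0]},
  {"gripper":0,"travel":[0.69,-0.5,0.12],"delta_rot":[0,0,0]},
  {"gripper":0,"travel":[0.69,-0.5,0.12],"delta_rot":[0,0,0]},
  {"gripper":0,"travel":[0.69,-0.5,0.12],"delta_rot":[0,0,0]},
  {"gripper":0,"travel":[0.69,-0.5,0.12],"delta_rot":[0,0,0]},
  {"gripper":0,"travel":[0,0,0],"delta_rot":[0,0,0]},
  {"gripper":0,"travel":[0,0,0],"delta_rot":[0,0,0]},
])

```text
t: 25.38
eef_pos: [0.5827, -0.0532, 0.2004]
tool_rot: [[0.753, 0.658, 0.001], [0.658, -0.753, -0.001], [-0.0, 0.002, -1.0]]
ft_force: [0.1, 0.8, -2.4]
finger_gap: 0.246
grip_force: 50.0
```

Run:
```python
from h import *
st=r.read_state(); print(st["eef_pos"],((st["eef_pos"][:2]-C)*1e3).round(1)); img,W,st=melts("wrist","w7")
p=go(40,-22,.146,3); p=go(34,-14,.144,2,p); p=go(36.2,12,.144,2,p); p=go(38.6,42,.144,3,p)
```

```text
[ 0.58270416 -0.05317216  0.20041813] [ 40.1 -25.3]
wrist rose 658 [280. 210.] bbox-mid [36.4 10.6] mean [37.2 10.7] ext [20. 21.] z 0.0924
wrist rose 632 [216. 245.] bbox-mid [-15.1  29.8] mean [-13.9  29.7] ext [21. 21.] z 0.0923
wrist cream 99 [280. 208.] bbox-mid [38.7 11.7] mean [39.  12.1] ext [8. 8.] z 0.0935
wrist cream 1850 [271. 253.] bbox-mid [ 7. -6.] mean [ 9.6 -4.3] ext [38. 39.] z 0.0963
[0.03, -0.04, 0.73, 0.0, 0.0, 0.0]
[0.03, -0.04, 0.72, 0.0, 0.0, 0.0]
[0.03, -0.03, 0.73, 0.0, 0.0, 0.0]
end [ 0.5826 -0.05    0.146 ] yaw 41.1 zaxis [ 0.001 -0.001 -1.   ]
[0.02, -0.2, 0.04, 0.0, 0.0, 0.0]
[0.01, -0.2, 0.04, 0.0, 0.0, 0.0]
end [ 0.5766 -0.042   0.144 ] yaw 41.1 zaxis [ 0.001 -0.001 -1.   ]
[0.38, -0.36, 0.0, 0.0, 0.0, 0.0]
[0.37, -0.37, 0.0, 0.0, 0.0, 0.0]
end [ 0.5787 -0.0159  0.144 ] yaw 41.1 zaxis [ 0.001 -0.001 -1.   ]
[0.29, -0.28, 0.0, 0.0, 0.0, 0.0]
[0.29, -0.28, 0.0, 0.0, 0.0, 0.0]
[0.28, -0.28, 0.0, 0.0, 0.0, 0.0]
end [0.5811 0.014  0.1439] yaw 41.1 zaxis [ 0.001 -0.001 -1.   ]
```

Request:
servo_tool([
  {"gripper":0,"travel":[0.03,-0.03,0.73],"delta_rot":[0,0,0]},
  {"gripper":0,"travel":[0.03,-0.03,0.73],"delta_rot":[0,0,0]},
  {"gripper":0,"travel":[0.03,-0.03,0.73],"delta_rot":[0,0,0]},
  {"gripper":0,"travel":[0.02,-0.2,0.04],"delta_rot":[0,0,0]},
  {"gripper":0,"travel":[0.01,-0.2,0.04],"delta_rot":[0,0,0]},
  {"gripper":0,"travel":[0.38,-0.36,0],"delta_rot":[0,0,0]},
  {"gripper":0,"travel":[0.37,-0.37,0],"delta_rot":[0,0,0]},
  {"gripper":0,"travel":[0.29,-0.28,0],"delta_rot":[0,0,0]},
  {"gripper":0,"travel":[0.29,-0.28,0],"delta_rot":[0,0,0]},
  {"gripper":0,"travel":[0.28,-0.28,0],"delta_rot":[0,0,0]},
])

```text
t: 26.68
eef_pos: [0.5815, 0.0148, 0.1437]
tool_rot: [[0.753, 0.658, 0.001], [0.658, -0.753, -0.001], [0.0, 0.001, -1.0]]
ft_force: [-1.0, 0.0, -1.3]
finger_gap: 0.243
grip_force: 50.0
```

Run:
```python
from h import *
st=r.read_state(); print(st["eef_pos"],((st["eef_pos"][:2]-C)*1e3).round(1),st["ft_force"]); img,W,st=melts("wrist","w8"); melts("top")
```

```text
[0.58151247 0.01479769 0.14370122] [38.9 42.7] [-1.02572506  0.02497839 -1.29818617]
wrist rose 383 [301. 243.] bbox-mid [28.8 48.8] mean [24.6 49.6] ext [31. 16.] z 0.0209
wrist cream 1783 [301. 402.] bbox-mid [-41.2 -12. ] mean [-38.1  -8.4] ext [39. 40.] z 0.0963
top rose 59 [326. 245.] bbox-mid [-15.4  28.8] mean [-16.7  29.1] ext [19. 19.] z 0.0936
top cream 428 [341. 246.] bbox-mid [-20.7  -2.3] mean [-17.4  -4.8] ext [82. 40.] z 0.0972
top cream 20 [327. 245.] bbox-mid [-14.4  26.6] mean [-15.4  27. ] ext [12.  9.] z 0.0946
```

Rose A dropped: it now reads z≈0.02 in the bowl. Next is B.

Run:
```python
from h import *
p=go(13,23,.1438,3); p=go(8,24.2,.1438,1,p); p=go(-43,34.3,.144,5,p)
```

```text
[-0.44, -0.03, 0.0, 0.0, 0.0, 0.0]
[-0.43, -0.02, 0.0, 0.0, 0.0, 0.0]
[-0.44, -0.03, -0.01, 0.0, 0.0, 0.0]
end [ 0.5555 -0.005   0.1439] yaw 41.2 zaxis [ 0.001 -0.001 -1.   ]
[-0.11, -0.17, 0.0, 0.0, 0.0, 0.0]
end [ 0.5507 -0.0036  0.1439] yaw 41.2 zaxis [ 0.001 -0.001 -1.   ]
[-0.25, -0.33, 0.0, 0.0, 0.0, 0.0]
[-0.26, -0.33, 0.0, 0.0, 0.0, 0.0]
[-0.25, -0.33, 0.0, 0.0, 0.0, 0.0]
[-0.26, -0.33, -0.01, 0.0, 0.0, 0.0]
[-0.25, -0.33, 0.0, 0.0, 0.0, 0.0]
end [0.4996 0.0065 0.1441] yaw 41.2 zaxis [ 0.001 -0.001 -1.   ]
```

Request:
servo_tool([
  {"gripper":0,"travel":[-0.44,-0.03,0],"delta_rot":[0,0,0]},
  {"gripper":0,"travel":[-0.43,-0.02,0],"delta_rot":[0,0,0]},
  {"gripper":0,"travel":[-0.44,-0.03,0],"delta_rot":[0,0,0]},
  {"gripper":0,"travel":[-0.11,-0.17,0],"delta_rot":[0,0,0]},
  {"gripper":0,"travel":[-0.25,-0.33,0],"delta_rot":[0,0,0]},
  {"gripper":0,"travel":[-0.26,-0.33,0],"delta_rot":[0,0,0]},
  {"gripper":0,"travel":[-0.25,-0.33,0],"delta_rot":[0,0,0]},
  {"gripper":0,"travel":[-0.26,-0.33,0],"delta_rot":[0,0,0]},
  {"gripper":0,"travel":[-0.25,-0.33,0],"delta_rot":[0,0,0]},
])

```text
t: 27.9
eef_pos: [0.4987, 0.0058, 0.1436]
tool_rot: [[0.753, 0.658, 0.001], [0.658, -0.753, -0.001], [0.0, 0.001, -1.0]]
ft_force: [1.0, 0.6, -1.0]
finger_gap: 0.247
grip_force: 50.0
```

Run:
```python
from h import *
st=r.read_state(); print(st["eef_pos"],((st["eef_pos"][:2]-C)*1e3).round(1),st["ft_force"]); img,W,st=melts("wrist","w9"); img,W,_=melts("top"); im2,_,_=melts("side"); 
cv2.imwrite("pics/d2.png",np.hstack([cv2.resize(img[180:300,280:400],(400,400)),cv2.resize(im2[190:300,260:380],(400,400))])[...,::-1])
```

```text
[0.49874482 0.00576756 0.14358705] [-43.9  33.7] [ 0.98685557  0.57608182 -1.01930068]
wrist cream 3324 [418. 263.] bbox-mid [-7.1 -9. ] mean [-5.9 -6.3] ext [41. 41.] z 0.0964
side cream 143 [344. 250.] bbox-mid [-55.  -13.7] mean [-57.5 -11.3] ext [33. 35.] z 0.0956
```

Run:
```python
from h import *
p=go(-44,34,.2,3); p=go(-60,-110,.215,6,p)
```

```text
[0.0, -0.01, -0.75, 0.0, 0.0, 0.0]
[0.0, 0.0, -0.75, 0.0, 0.0, 0.0]
[0.0, -0.01, -0.76, 0.0, 0.0, 0.0]
end [0.4986 0.0061 0.2001] yaw 41.1 zaxis [ 0.001 -0.001 -1.   ]
[-0.71, 0.65, -0.1, 0.0, 0.0, 0.0]
[-0.71, 0.66, -0.1, 0.0, 0.0, 0.0]
[-0.72, 0.65, -0.1, 0.0, 0.0, 0.0]
[-0.71, 0.65, -0.09, 0.0, 0.0, 0.0]
[-0.71, 0.65, -0.1, 0.0, 0.0, 0.0]
[-0.71, 0.66, -0.1, 0.0, 0.0, 0.0]
end [ 0.4827 -0.1379  0.215 ] yaw 41.1 zaxis [ 0.001 -0.001 -1.   ]
```

Request:
servo_tool([
  {"gripper":0,"travel":[0,0,-0.75],"delta_rot":[0,0,0]},
  {"gripper":0,"travel":[0,0,-0.75],"delta_rot":[0,0,0]},
  {"gripper":0,"travel":[0,0,-0.75],"delta_rot":[0,0,0]},
  {"gripper":0,"travel":[-0.71,0.65,-0.1],"delta_rot":[0,0,0]},
  {"gripper":0,"travel":[-0.71,0.65,-0.1],"delta_rot":[0,0,0]},
  {"gripper":0,"travel":[-0.71,0.65,-0.1],"delta_rot":[0,0,0]},
  {"gripper":0,"travel":[-0.71,0.65,-0.1],"delta_rot":[0,0,0]},
  {"gripper":0,"travel":[-0.71,0.65,-0.1],"delta_rot":[0,0,0]},
  {"gripper":0,"travel":[-0.71,0.65,-0.1],"delta_rot":[0,0,0]},
])

```text
t: 29.18
eef_pos: [0.4836, -0.1389, 0.2161]
tool_rot: [[0.753, 0.658, 0.002], [0.658, -0.753, -0.001], [0.001, 0.002, -1.0]]
ft_force: [-0.2, 1.0, -2.3]
finger_gap: 0.245
grip_force: 50.0
```

Run:
```python
from h import *
img,W,st=melts("wrist","w10"); i2,_,_=melts("top"); print(((st["eef_pos"][:2]-C)*1e3).round(1),st["eef_pos"][2])
cv2.imwrite("pics/d3.png",np.hstack([cv2.resize(img,(480,360)),cv2.resize(i2[180:300,280:400],(320,360))])[...,::-1])
```

```text
wrist cream 1383 [259.  91.] bbox-mid [-8.3 -9.8] mean [ -8.8 -11. ] ext [43. 43.] z 0.0952
wrist cream 2335 [229. 142.] bbox-mid [-49.9 -16.9] mean [-49.5 -16.3] ext [39. 43.] z 0.0962
top cream 111 [343. 242.] bbox-mid [-6.8 -9.2] mean [-7.3 -9.2] ext [40. 40.] z 0.0962
top cream 65 [345. 255.] bbox-mid [-40.7 -16.6] mean [-39.4 -15.1] ext [19. 39.] z 0.0964
[ -59. -111.] 0.2160766917703535
```

View pics/d3.png

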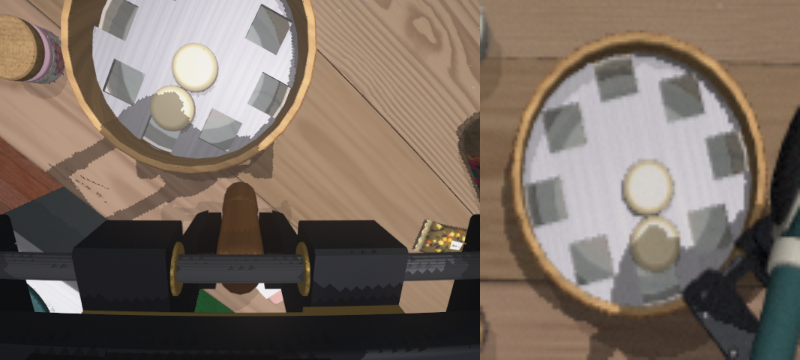

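No rose melt is left on the plate, only the creams at (195,67) and (172,108). The relaxed-colour check below looks for roses in the bowl while I carry the muddler back.

```bash
cat >> h.py <<'E'
def hunt(n):
    img,W,st=shot(n); k=img.astype(int); q=W[...,:2]-C; rr=np.hypot(q[...,0],q[...,1])
    m=(k[...,0]>k[...,1]*1.45)&(k[...,2]>k[...,1]*.95)&(rr<.3)&(k[...,0]>40)
    cn,l,s,ct=cv2.connectedComponentsWithStats(m.astype(np.uint8))
    for i in range(1,cn):
        if s[i,4]>5: print(n,s[i,4],ct[i].round(),((np.nanmedian(W[l==i],0)-[*C,0])*1e3).round())
E
python3 - <<'E'
from h import *
for n in("wrist","top","side"): hunt(n)
E
```

```text
wrist 58 [75. 66.] [-99. 145.  18.]
wrist 20 [80. 79.] [-108.  139.   13.]
wrist 27 [77. 91.] [-118.  135.   13.]
```

Request:
servo_tool([
  {"gripper":0,"travel":[-0.3,0.5,0],"delta_rot":[0,0,0]},
  {"gripper":0,"travel":[-0.53,0.93,0],"delta_rot":[0,0,0]},
  {"gripper":0,"travel":[-0.53,0.93,0],"delta_rot":[0,0,0]},
  {"gripper":0,"travel":[-0.53,0.93,0],"delta_rot":[0,0,0]},
  {"gripper":0,"travel":[-0.53,0.93,0],"delta_rot":[0,0,0]},
  {"gripper":0,"travel":[-0.53,0.93,0.2],"delta_rot":[0,0,0]},
  {"gripper":0,"travel":[-0.53,0.93,0.5],"delta_rot":[0,0,0]},
  {"gripper":0,"travel":[-0.53,0.93,0.7],"delta_rot":[0,0,0]},
  {"gripper":0,"travel":[-0.2,0.44,0.7],"delta_rot":[0,0,0]},
  {"gripper":0,"travel":[0,0,0.5],"delta_rot":[0,0,0]},
])

```text
t: 30.68
eef_pos: [0.5262, -0.3478, 0.1483]
tool_rot: [[0.754, 0.657, -0.001], [0.657, -0.754, 0.0], [-0.0, -0.001, -1.0]]
ft_force: [-0.1, 0.4, -1.8]
finger_gap: 0.241
grip_force: 50.0
```

Run:
```python
from h import *
hunt("top"); hunt("side"); st=r.read_state(); print(st["eef_pos"])
i1,_,_=shot("top"); i2,_,_=shot("side"); cv2.imwrite("pics/d4.png",np.hstack([cv2.resize(i1[180:300,280:400],(400,400)),cv2.resize(i2[195:305,260:380],(400,400))])[...,::-1])
```

```text
[ 0.52521212 -0.34602986  0.14747538]
```

View pics/d4.png

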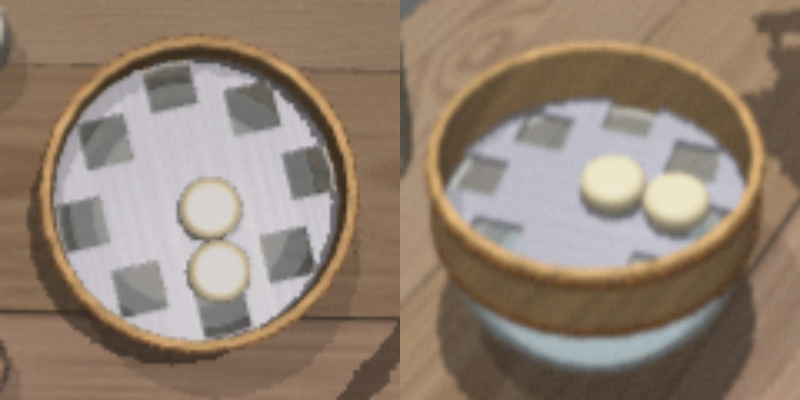

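The plate now holds only the two creams, in the left image at (210,208) and (218,270). There is no rose on the plate or anywhere on the counter. Setting the muddler down.

Request:
servo_tool([
  {"gripper":0,"travel":[0,0,0.7],"delta_rot":[0,0,0]},
  {"gripper":0,"travel":[0,0,0.8],"delta_rot":[0,0,0]},
  {"gripper":0,"travel":[0,0,0.8],"delta_rot":[0,0,0]},
  {"gripper":0,"travel":[0,0,0.6],"delta_rot":[0,0,0]},
  {"gripper":0,"travel":[0,0,0.3],"delta_rot":[0,0,0]},
  {"gripper":0,"travel":[0,0,0.15],"delta_rot":[0,0,0]},
  {"gripper":0,"travel":[0,0,0],"delta_rot":[0,0,0]},
  {"gripper":0,"travel":[0,0,0],"delta_rot":[0,0,0]},
])

```text
t: 31.88
eef_pos: [0.5272, -0.348, 0.0672]
tool_rot: [[0.753, 0.658, 0.002], [0.658, -0.753, -0.002], [0.0, 0.003, -1.0]]
ft_force: [0.2, -0.0, -1.2]
finger_gap: 0.246
grip_force: 50.0
```

Request:
servo_tool([
  {"gripper":0,"travel":[0,0,0.12],"delta_rot":[0,0,0]},
  {"gripper":0,"travel":[0,0,0.08],"delta_rot":[0,0,0]},
  {"gripper":0,"travel":[0,0,0.04],"delta_rot":[0,0,0]},
  {"gripper":0,"travel":[0,0,0],"delta_rot":[0,0,0]},
  {"gripper":0,"travel":[0,0,0],"delta_rot":[0,0,0]},
])

```text
t: 32.5
eef_pos: [0.5267, -0.3476, 0.0609]
tool_rot: [[0.753, 0.658, 0.001], [0.658, -0.753, -0.001], [0.0, 0.001, -1.0]]
ft_force: [-1.7, 1.2, 3.9]
finger_gap: 0.245
grip_force: 50.0
```

Contact (+3.9 N). Release and rise.

Request:
servo_tool([
  {"gripper":0.4,"travel":[0,0,0],"delta_rot":[0,0,0]},
  {"gripper":0.6,"travel":[0,0,0],"delta_rot":[0,0,0]},
  {"gripper":0.8,"travel":[0,0,0],"delta_rot":[0,0,0]},
  {"gripper":0.8,"travel":[0,0,0],"delta_rot":[0,0,0]},
  {"gripper":0.8,"travel":[0,0,0],"delta_rot":[0,0,0]},
  {"gripper":0.8,"travel":[0,0,-0.5],"delta_rot":[0,0,0]},
  {"gripper":0.8,"travel":[0,0,-1],"delta_rot":[0,0,0]},
  {"gripper":0.8,"travel":[0,0,-1],"delta_rot":[0,0,0]},
  {"gripper":0.8,"travel":[0,0,-1],"delta_rot":[0,0,0]},
  {"gripper":0.8,"travel":[0,0,-1],"delta_rot":[0,0,0]},
])

```text
t: 33.75
eef_pos: [0.5268, -0.3476, 0.1749]
tool_rot: [[0.753, 0.658, 0.002], [0.658, -0.753, -0.002], [0.0, 0.002, -1.0]]
ft_force: [0.3, -0.8, 0.8]
finger_gap: 0.798
grip_force: 0.0
```

Request:
servo_tool([
  {"gripper":0.8,"travel":[-1,0,-0.5],"delta_rot":[0,0,0]},
  {"gripper":0.8,"travel":[-1,0,0],"delta_rot":[0,0,0]},
  {"gripper":0.8,"travel":[-1,0,0],"delta_rot":[0,0,0]},
  {"gripper":0.8,"travel":[-0.5,0,0],"delta_rot":[0,0,0]},
  {"gripper":0.8,"travel":[0,0,0],"delta_rot":[0,0,0]},
])

```text
t: 34.38
eef_pos: [0.4604, -0.4055, 0.186]
tool_rot: [[0.754, 0.657, 0.001], [0.657, -0.754, -0.001], [0.0, 0.002, -1.0]]
ft_force: [-0.5, 0.3, 0.6]
finger_gap: 0.798
grip_force: 0.0
```

Run:
```python
from h import *
for n in("wrist","side"):
    img,W,st=shot(n); w=W.reshape(-1,3); near=(abs(w[:,0]-.526)<.03)&(abs(w[:,1]+.35)<.03)
    q=w[near&(w[:,2]>.1)&(w[:,2]<.12)]; print(n,len(q),q.mean(0) if len(q) else "", q[:,2].max() if len(q) else "")
print(st["eef_pos"]); img,W,_=shot("top","fin")
m=melts("top"); hunt("side")
cv2.imwrite("pics/fin2.png",np.hstack([img[140:350,110:500]]*1)[...,::-1])
```

```text
wrist 1084 [ 0.52507608 -0.34782358  0.10668896] 0.11112859784436813
side 47 [ 0.52602782 -0.34409936  0.10561051] 0.11063864033862682
[ 0.46085177 -0.40502603  0.18576806]
top cream 112 [343. 242.] bbox-mid [-6.9 -9.4] mean [-7.2 -9.2] ext [40. 40.] z 0.0962
top cream 107 [345. 261.] bbox-mid [-50.7 -16.9] mean [-51.4 -16.6] ext [40. 40.] z 0.0961
```

View pics/fin.png

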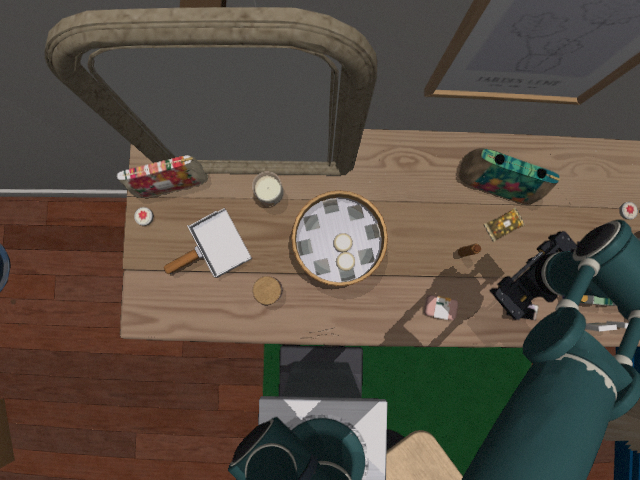

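The final view shows the scoop flat and empty at (219,243), the muddler upright at (470,250) and only the two creams on the plate at (343,242) and (345,261). The jar, soap and candle haven't moved.

```bash
python3 -c "
from plant import r
print(r.job_done())"
```

```text
the job is handed in; nothing more can be done
None
```

I handed the job in at about 34 s: the sieve holds only the two cream melts, the scoop lies flat, the muddler stands upright on its head, and the bystanders are unmoved; I saw only one of the four rose melts in the bowl and infer the other three, since none is left on the plate or visible on the counter.

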